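Push four vials into the bay with a straightedge

ROBOT

A 6-joint arm with a two-finger parallel gripper is mounted at the origin on a cart in front of the work surface, level with it; the furniture and walls round the work are solid. World frame = base frame: x ahead of the robot, y to its left, z up, the work surface at z = 0. Lengths are in mm, angles in rad, forces in N, time in s.
With the tool pointing down it reaches from about 350 to 875 mm from the base axis. Payload 4.2 kg.
Tool frame: the origin (TCP) lies at the very end of the fingers, on their centre line; the grasp point (between the pads) lies arm.grip_depth behind it (arm.grip_depth is the distance from the TCP to the grasp point, in mm); x points along the fingers, y is the direction in which the jaws open and shut, and the axes are right-handed (so a half turn about x gives the same grasp; the last joint's range is limited). The gripper opens to 85 mm and grips with 20 to 120 N. Pads are 22 mm wide; open, the fingers measure 114 mm over their backs; the gripper's body (76 mm by 85 mm) begins 54 mm behind the grasp point. The pads swing forward as they close: fully open they stand 13 mm farther back than shut.
Start: joints at [1.524, 0.385, 0.008, 0, -1.194, -0.259], TCP at [188.128, 595.992, 197.112] pointing down, gripper open.
Joint ranges: [-3.14, 3.14], [-1.21, 2.06], [-1.07, 1.41], [-3.16, 2.05], [-2.99, -0.16], [-3.1, 3.1]. Speed limits (rad/s): [2.79, 2.79, 3.14, 3.14, 3.14, 3.14].

INTERFACE

Orientations are given as a unit quaternion [x, y, z, w].
In Python, from bench import arm, get_image, models gives the robot as it stands.
- The arm moves only by the tool arm_command, never from a script. Its argument "rows" is a list of rows, each an object of numbers: "dx", "dy", "dz": the shift along the tool's x, y, z in m; "wx", "wy", "wz": the turn, a rotation vector about the tool's x, y, z in degrees; "gripper": the closure, from -1 (fully open) to 1 (shut). A call has exactly 8 rows; each row is the pose to reach, as a shift and turn from the pose measured when the call began, along the tool's axes at that moment; what a row does not reach only later rows make up. A row lasts 1/10 s, in which the tool goes at most 50 mm and 8.59 degrees, less where a joint would pass 70% of its speed; a pose out of reach is approached as far as the arm can. A call with a gripper value outside its range is refused whole. The fingers move at their own pace and stop on an object; the grip force is fixed at half the most. Time passes only in rows, so rows that repeat a pose let the fingers close, or fill a call up. It gives the time, the measured TCP pose, the force and the opening at its end, in the units of the state.
- arm.read_state(): the state, without advancing time (a new reading comes with each control period).
- get_image(name): name is "side" or "top"; returns a dict with "img" (400x640x3 uint8, red, green, blue), "K" (3x3 intrinsics, pixels), "rvec" (rotation vector, rad) and "tvec" (3), from world to camera coordinates, as OpenCV has them. Camera axes: x right, y down, z forward; pixel columns grow to the right and rows downward; lengths in mm; the calibration is good to about 2 mm. A picture is of the moment at which its call begins. There is no depth.
- arm.job_done(): hands the job in, once; it reports no verdict.
Trained networks look in the newest picture that a camera, given by its name, has taken for a name from the list of things; names that differ only in an ending like _2 or _b are one class to them, and where a whole thing is asked for, a point or a joint stands for the part that bears it (a point fixed in the world has none). Each returns a list of dicts, best first, with "conf" (0 to 1); they miss things now and then, are a little off and sometimes report something else, mostly with a low value. They report only what shows in the picture. A call takes as long as a camera call.
- models.cut_out(camera, query): "mask" (400x640 bool, what is visible of it) and "extent" ([left, top, right, bottom] in pixels, round what is visible of it).
The state is a dict: "clock": time; "joints": joint angles; "joint_vel": joint speeds; "joint_efforts": joint torques, N m; "position": TCP position; "ee_rot": TCP orientation; "contact_force": force on the tool from outside, world axes, zero at the start; "wrist_torque": the same for the moment, N m; "gripper_width": finger opening in mm.
Only numpy, scipy, OpenCV 4.12 (cv2) and the standard library are available. Lean on these libraries where they do the work, as an engineer would, in place of code of your own. Each camera call takes 0.05 s, during which the arm holds its last target.

TASK

Pick up the straightedge by its black grip, gather the four glass vials in one row against its flat front face while they are still in front of the three-sided aluminium bay, and with it push all four together into the bay until they stand upright, right up against the rear fence. Then draw the straightedge back out, clear of the bay, and leave it standing on the bench. Touch the vials with nothing but the straightedge, and do not disturb the canister, the eyepiece or the dropper bottle standing around.

Things in the scene. Friction and masses are not known exactly. Their poses are not given: they have to be found in the camera images.
- straightedge: straightedge: a 150 mm length of aluminium angle with an upright black grip, loose, 0.25 kg, standing on the bench. Origin: underside, below the grip's centre; y along its length, +x out of the flat front face (pushing direction), z up. Front face: plane x = +30 mm, 30 mm high, leg 5 mm thick; the 4 mm foot plate behind it reaches back to x = -20 mm.
- grip (a point): centre of the straightedge's grip at 62 mm height, straight above the straightedge's origin, axes as the straightedge. The black grip is 20 mm along x, 24 mm along y and reaches up to 85 mm; grasp it here from above across its 24 mm (fingers closing along y).
- edge_left (a point): the left (+y) lower end of the straightedge's front face, at x = +30, y = +75, z = 0 mm of the straightedge
- edge_right (a point): the right (-y) lower end of the straightedge's front face, at x = +30, y = -75, z = 0 mm of the straightedge
- bay: bay: a low three-sided aluminium fence fixed to the bench, no floor, 25 mm high, 5 mm thick. Origin: on the bench, middle of the rear fence's inner face; +x points into the bay (pushing direction), y along the rear fence, z up. Inside 180 mm wide (y -90 to +90 mm), 60 mm deep: open mouth at x = -60 mm. The vials start before the mouth, at x = -155 to -105, y within 60 mm.
- vial_1: glass vial with green contents and a white stopper, standing upright and loose, 48 mm high, body 24.4 mm across up to 40 mm height, stopper 27.6 mm across above that, about 18 g, tips over if pushed high. One of four alike. Origin: centre of its underside, z up.
- vial_2: glass vial with green contents and a white stopper, standing upright and loose, 48 mm high, body 24.4 mm across up to 40 mm height, stopper 27.6 mm across above that, about 18 g, tips over if pushed high. One of four alike. Origin: centre of its underside, z up.
- vial_3: glass vial with green contents and a white stopper, standing upright and loose, 48 mm high, body 24.4 mm across up to 40 mm height, stopper 27.6 mm across above that, about 18 g, tips over if pushed high. One of four alike. Origin: centre of its underside, z up.
- vial_4: glass vial with green contents and a white stopper, standing upright and loose, 48 mm high, body 24.4 mm across up to 40 mm height, stopper 27.6 mm across above that, about 18 g, tips over if pushed high. One of four alike. Origin: centre of its underside, z up.
- objective_can: bystander: white canister with a black screw lid, 36 mm across, 54 mm high, loose; stands beside the bay. Origin: centre of its underside.
- spare_eyepiece: bystander: black and grey microscope eyepiece, 34 mm across, 44 mm high, loose, standing on its tube beside the vials. Origin: centre of its underside.
- oil_bottle: bystander: small amber dropper bottle with a black cap, 31 mm across, 72 mm high, loose; stands behind the rear fence. Origin: centre of its underside.

How it is judged:
By the outcome, as a careful person would: the job done as asked, in the order asked, and still so for the second after the job is handed in, with the robot touching nothing.
It also fails if it takes over 45 s, if anything falls off the work surface, if the arm or the gripper's body presses on something with over 40 N, if the wrist force passes 120 N, or if a joint passes its speed limit or range.

## Working session

There is one attempt and no reset: what is moved stays moved. The work goes in short steps, Python scripts to look and compute and a tool call to move; the robot and the scene stay as the last step left them, time stands still between calls to the robot, and variables do not carry over. Pictures are saved under pics/ and viewed, and the job is handed in when it is done.

Besides the shell and the picture viewer there is one more tool, called after "Call:" as a command line: name --argument value ..., lists and objects as JSON in quotes. arm_command: Moves the arm, as the interface text tells. Its arguments: {"type":"object","properties":{"rows":{"type":"array"}},"required":["rows"]}

```bash
ls; mkdir -p pics
python3 - <<'E'
from bench import arm,get_image,models
import cv2,numpy as np
print(arm.grip_depth); s=arm.read_state(); print(s)
for n in("side","top"):
    d=get_image(n); cv2.imwrite(f"pics/{n}0.png",d["img"][:,:,::-1]); print(n,d["K"],d["rvec"],d["tvec"])
E
```

```text
pics
18.700000000000003
{'clock': 0.0, 'joints': array([ 1.52359740e+00,  3.85552517e-01,  6.62272398e-03, -5.22992505e-04,
       -1.19396146e+00, -2.58572428e-01]), 'joint_vel': array([-0.00146556, -0.00084734, -0.00028127,  0.00015403, -0.00028164,
       -0.00087875]), 'joint_efforts': array([-6.51799928e-04, -3.92291486e+01,  1.88401580e+01,  4.18607309e+00,
       -4.63016637e-03,  3.71000963e-07]), 'position': array([187.93922472, 595.39017155, 196.01930552]), 'ee_rot': array([-0.69875533,  0.10850787,  0.69894087,  0.10699854]), 'contact_force': array([ 0.07770612,  0.53372626, -0.31743706]), 'wrist_torque': array([ 0.01058155, -0.02966861,  0.07311649]), 'gripper_width': 85.31697545438392}
side [[501.04500745   0.         321.82643807]
 [  0.         501.04500745 197.5645023 ]
 [  0.           0.           1.        ]] [ 2.20511254 -0.14167562  0.04156909] [-523.87859186  200.19906577  845.55496145]
top [[394.81852039   0.         318.47433935]
 [  0.         394.81852039 200.15072142]
 [  0.           0.           1.        ]] [ 2.09283804 -2.13937477  0.20045757] [182.96622472 542.14950459 977.02745885]
```

View pics/side0.png

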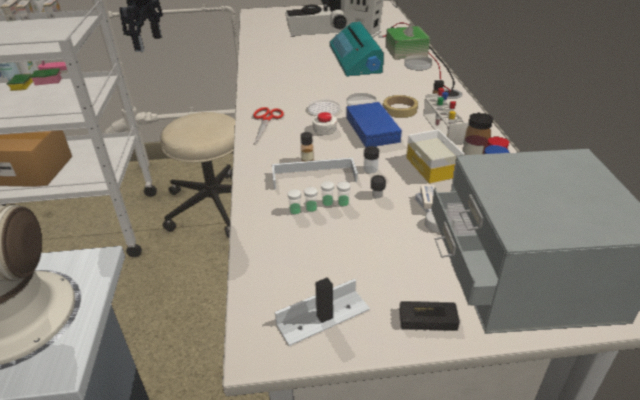

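View pics/top0.png

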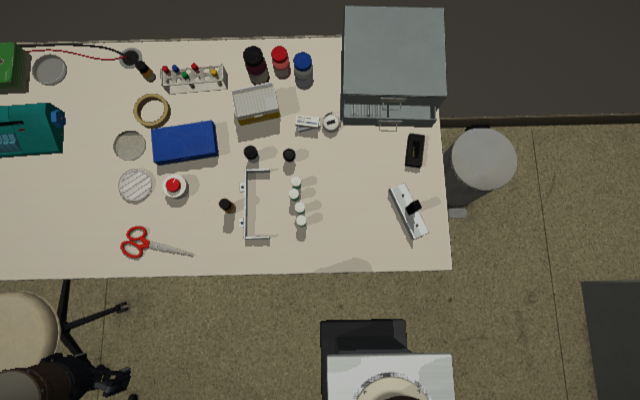

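```bash
cat > h.py <<'E'
from bench import arm,get_image,models
import cv2,numpy as np
from scipy.optimize import minimize
def proj(d,P):
    p,_=cv2.projectPoints(np.asarray(P,float).reshape(-1,1,3),d["rvec"],d["tvec"],d["K"],None); return p.reshape(-1,2)
def back(d,uv,z):
    R=cv2.Rodrigues(d["rvec"])[0]; t=np.asarray(d["tvec"]).ravel(); C=-R.T@t
    r=R.T@np.linalg.inv(d["K"])@np.array([uv[0],uv[1],1.]); return C+(z-C[2])/r[2]*r
def box(x0,x1,y0,y1,z0,z1): return np.array([[x,y,z] for x in(x0,x1) for y in(y0,y1) for z in(z0,z1)],float)
def cyl(r,z0,z1):
    a=np.linspace(0,2*np.pi,24,endpoint=False); return np.array([[r*np.cos(t),r*np.sin(t),z] for z in(z0,z1) for t in a])
PARTS={"straightedge":[box(25,30,-75,75,0,30),box(-20,30,-75,75,0,4),box(-10,10,-12,12,4,85)],
"bay":[box(0,5,-95,95,0,25),box(-60,5,90,95,0,25),box(-60,5,-95,-90,0,25)],
"vial":[cyl(12.2,0,40),cyl(13.8,40,48)],"objective_can":[cyl(18,0,54)],"spare_eyepiece":[cyl(17,0,44)],"oil_bottle":[cyl(15.5,0,72)]}
S=4
def render(d,parts,x,y,a):
    m=np.zeros((400*S,640*S),np.uint8); c,s=np.cos(a),np.sin(a)
    for P in parts:
        Q=P.copy(); Q[:,0]=x+c*P[:,0]-s*P[:,1]; Q[:,1]=y+s*P[:,0]+c*P[:,1]
        h=cv2.convexHull(((proj(d,Q)+.5)*S-.5).astype(np.float32)); cv2.fillConvexPoly(m,np.round(h*16).astype(np.int32),255,shift=4)
    return cv2.resize(m,(640,400),interpolation=cv2.INTER_AREA).astype(float)/255
def fit(name,obs,x,y,a=None):
    """obs: list of (d,mask)"""
    B=[(d,cv2.GaussianBlur(m.astype(float),(0,0),1.5)) for d,m in obs]
    def f(p):
        e=0
        for d,m in B:
            r=cv2.GaussianBlur(render(d,PARTS[name],p[0],p[1],p[2]*.01 if a is not None else 0),(0,0),1.5); e+=((r-m)**2).sum()/m.sum()
        return e
    p0=[x,y]+([a*100] if a is not None else [])
    n=len(p0); sim=np.vstack([p0]+[np.array(p0)+np.eye(n)[i]*12 for i in range(n)])
    q=minimize(f,p0,method="Nelder-Mead",options=dict(initial_simplex=sim,xatol=.05,fatol=1e-5,maxiter=200))
    r=q.x.copy(); 
    if n==3: r[2]*=.01
    return r,q.fun
E
cat > look.py <<'E'
from h import *
import pickle
D={n:get_image(n) for n in("side","top")}
M={}
for n in D:
    for q in("vial_1","straightedge","grip","bay","objective_can","spare_eyepiece","oil_bottle"):
        L=models.cut_out(n,q); M[n,q]=L
        for l in L:
            m=l["mask"]; v,u=np.nonzero(m)
            if len(u)==0: continue
            b=back(D[n],(u.mean(),v.mean()),20)
            print(n,q,round(l["conf"],2),l["extent"],int(m.sum()),b[:2].round())
pickle.dump((D,M),open("l.pkl","wb"))
E
python3 look.py
```

```text
side vial_1 0.86 [287.7, 188.7, 299.4, 210.9] 293 [496. 228.]
side vial_1 0.85 [304.3, 183.5, 319.1, 212.2] 313 [531. 233.]
side vial_1 0.55 [322.2, 181.1, 333.6, 204.9] 271 [569. 243.]
side vial_1 0.54 [335.5, 182.7, 352.3, 210.1] 281 [602. 239.]
side straightedge 0.57 [272.4, 276.6, 371.8, 347.0] 3417 [516. -75.]
side grip 0.84 [275.0, 277.3, 367.3, 341.9] 3369 [516. -75.]
side bay 0.71 [275.1, 156.4, 356.0, 189.5] 937 [553. 355.]
side bay 0.3 [336.0, 185.0, 349.2, 208.2] 246 [602. 240.]
side objective_can 0.59 [364.7, 147.1, 382.0, 171.0] 368 [687. 365.]
side spare_eyepiece 0.77 [372.1, 179.3, 387.5, 193.4] 269 [681. 259.]
side spare_eyepiece 0.33 [274.6, 277.5, 369.0, 349.0] 3361 [515. -75.]
side oil_bottle 0.86 [300.7, 132.9, 315.8, 165.0] 341 [541. 444.]
top vial_1 0.53 [295.2, 205.4, 304.8, 212.6] 84 [531. 221.]
top vial_1 0.46 [290.4, 190.9, 296.3, 203.4] 80 [569. 238.]
top straightedge 0.85 [389.1, 186.4, 431.6, 237.6] 1085 [518. -69.]
top straightedge 0.7 [283.2, 148.2, 291.8, 162.2] 133 [681. 250.]
top grip 0.73 [387.0, 184.6, 427.6, 240.8] 1061 [518. -68.]
top bay 0.74 [239.9, 166.5, 269.2, 236.1] 266 [577. 366.]
top objective_can 0.72 [241.5, 142.8, 258.2, 164.3] 196 [688. 354.]
top spare_eyepiece 0.49 [283.7, 149.4, 294.3, 162.3] 130 [680. 251.]
top oil_bottle 0.74 [222.6, 200.3, 236.5, 214.7] 185 [542. 418.]
```

```bash
cat > fit0.py <<'E'
from h import *
import pickle
D,M=pickle.load(open("l.pkl","rb"))
def g(n,q,i=0): return (D[n],M[n,q][i]["mask"])
for a in(1.1,1.3,1.5):
  print("se both",fit("straightedge",[g("side","straightedge"),g("top","straightedge")],520,-70,a))
print("se side",fit("straightedge",[g("side","grip")],520,-70,1.3)); print("se top",fit("straightedge",[g("top","grip")],520,-70,1.3))
print("bay",fit("bay",[g("side","bay"),g("top","bay")],555,355,1.57))
print("bay s",fit("bay",[g("side","bay")],555,355,1.57)); print("bay t",fit("bay",[g("top","bay")],555,355,1.57))
for q in("objective_can","spare_eyepiece","oil_bottle"):
    m=M["top",q][0]["mask"]; v,u=np.nonzero(m); b=back(D["top"],(u.mean(),v.mean()),30)
    print(q,fit(q,[g("side",q),g("top",q)],*b[:2]))
for i in range(4): 
    m=M["side","vial_1"][i]["mask"]; v,u=np.nonzero(m); b=back(D["side"],(u.mean(),v.mean()),24)
    print("v side",fit("vial",[g("side","vial_1",i)],*b[:2]))
for i in range(2): 
    m=M["top","vial_1"][i]["mask"]; v,u=np.nonzero(m); b=back(D["top"],(u.mean(),v.mean()),40)
    print("v top",fit("vial",[g("top","vial_1",i)],*b[:2]))
E
python3 fit0.py
python3 - <<'E'
import cv2
a=cv2.imread("pics/side0.png")[120:350,240:400]; cv2.imwrite("pics/sz.png",cv2.resize(a,None,fx=2.6,fy=2.6,interpolation=2) if 0 else cv2.resize(a[:110],None,fx=5,fy=5,interpolation=2))
a=cv2.imread("pics/top0.png")[140:250,215:345]; cv2.imwrite("pics/tz.png",cv2.resize(a,None,fx=5,fy=5,interpolation=2))
E
```

```text
se both (array([522.86330537, -76.17076104,   1.95298641]), np.float64(0.00807495852044086))
se both (array([522.85457038, -76.15805487,   1.9563692 ]), np.float64(0.008209278756816204))
se both (array([522.8705669 , -76.13390203,   1.9536384 ]), np.float64(0.008118766386404531))
se side (array([523.32926352, -75.7755905 ,   1.94789836]), np.float64(0.006953542948169765))
se top (array([522.69207127, -75.17973601,   1.95462851]), np.float64(0.0036638043589892846))
bay (array([549.28628995, 369.86614921,   1.56129964]), np.float64(0.4134095218252986))
bay s (array([548.82471139, 368.67675281,   1.57659908]), np.float64(0.006357999310968845))
bay t (array([548.3280636 , 370.70043899,   1.58060726]), np.float64(0.3991437983763113))
objective_can (array([684.05955198, 352.65121491]), np.float64(0.04003619750591635))
spare_eyepiece (array([679.70281005, 251.26463608]), np.float64(0.2397352017452728))
oil_bottle (array([538.92392718, 413.84560896]), np.float64(0.07037448391366175))
v side (array([495.52400291, 219.23034259]), np.float64(0.01690982873687232))
v side (array([529.89682249, 224.4181162 ]), np.float64(0.007653504997275502))
v side (array([567.77582469, 236.14234749]), np.float64(0.008791096559421521))
v side (array([600.70515822, 231.33805019]), np.float64(0.001788615146175599))
v top (array([529.38683373, 220.84382018]), np.float64(0.04218811697348065))
v top (array([565.88698808, 237.62153456]), np.float64(0.07563330999557469))
```

View pics/sz.png

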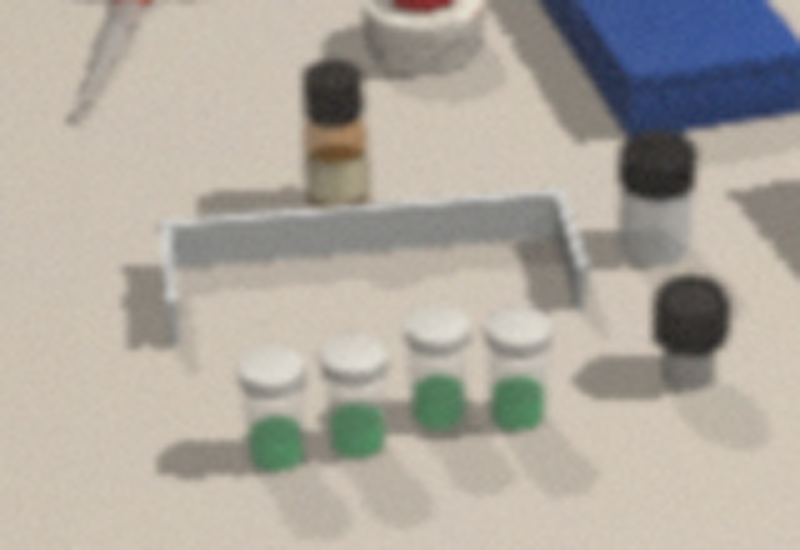

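View pics/tz.png

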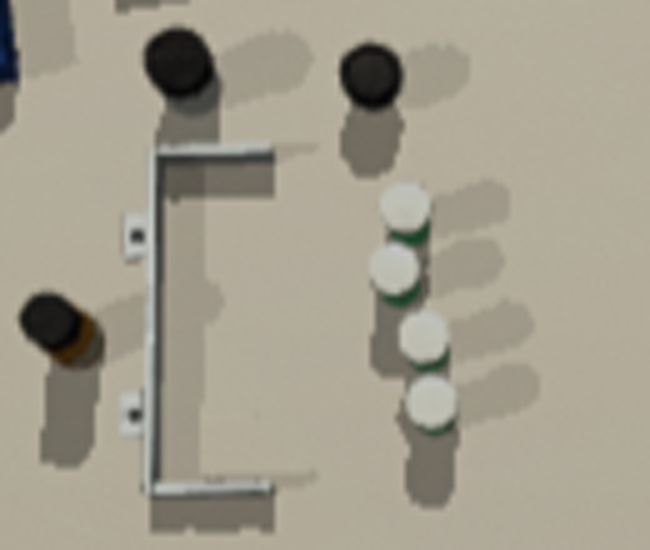

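```bash
cat > mv.py <<'E'
from h import *
from scipy.spatial.transform import Rotation as R
def delta(pos,yaw,tilt=None):
    """pos TCP target mm, yaw = heading of straightedge +x; prints delta from current in tool axes"""
    s=arm.read_state(); Rc=R.from_quat(s["ee_rot"]); best=None
    for sg in(1,-1):
        y=sg*np.array([-np.sin(yaw),np.cos(yaw),0]); x=np.array([0,0,-1.]); z=np.cross(x,y)
        Rt=R.from_matrix(np.column_stack([x,y,z])); w=(Rc.inv()*Rt).as_rotvec(degrees=True)
        if best is None or np.linalg.norm(w)<np.linalg.norm(best): best=w
        print("  sg",sg,"w",w.round(2))
    d=Rc.inv().apply(np.array(pos,float)-s["position"])/1000
    print("t",round(s["clock"],2),"pos",s["position"].round(1),"j",s["joints"].round(2),"w",round(s["gripper_width"],1),"F",s["contact_force"].round(1)); print("d",d.round(4),"w",best.round(2))
    print("axes in world",Rc.as_matrix().round(3).tolist())
E
python3 - <<'E'
from mv import *
delta([523,-76,150],1.954)
# bay overlay check
import pickle
D,M=pickle.load(open("l.pkl","rb"))
for n in D:
    im=D[n]["img"][:,:,::-1].copy(); im=cv2.resize(im,None,fx=4,fy=4,interpolation=2)
    def ln(x,y,a,pts,col):
        P=np.array(pts,float); c,s=np.cos(a),np.sin(a); Q=np.column_stack([x+c*P[:,0]-s*P[:,1],y+s*P[:,0]+c*P[:,1],P[:,2]])
        q=(proj(D[n],Q)+.5)*4; cv2.polylines(im,[q.round().astype(int)],False,col,1)
    ln(548.7,369.3,1.577,[[-60,90,25],[0,90,25],[0,-90,25],[-60,-90,25],[-60,-95,25],[5,-95,25],[5,95,25],[-60,95,25],[-60,90,25]],(0,0,255))
    for x,y in((495.5,219.2),(530,223),(567,237),(600.7,231.3)):
        for z,r in((0,12.2),(48,13.8)): ln(x,y,0,[[r*np.cos(t),r*np.sin(t),z] for t in np.linspace(0,6.3,30)],(255,0,0))
    c=im[480:880,1060:1620] if n=="side" else im[560:1000,860:1380]
    cv2.imwrite(f"pics/ov_{n}.png",c)
E
```

```text
sg 1 w [50.53 -0.    0.  ]
  sg -1 w [-129.47   -0.     -0.  ]
t 0.9 pos [188.1 596.  197.1] j [ 1.52  0.38  0.01  0.   -1.19 -0.26] w 85.3 F [ 0.7 -0.5 -0.5]
d [ 0.0471  0.54   -0.5216] w [50.53 -0.    0.  ]
axes in world [[0.0, -0.301, -0.954], [-0.0, -0.954, 0.301], [-1.0, -0.0, -0.0]]
```

View pics/ov_side.png

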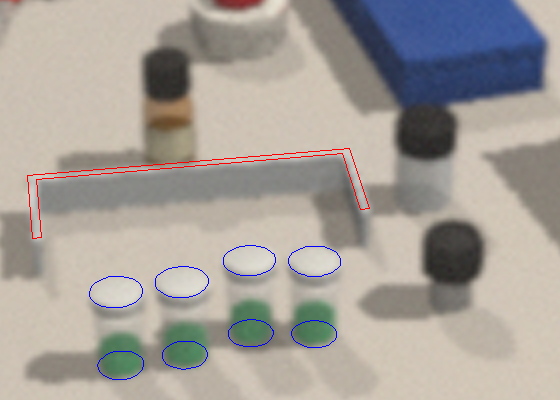

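View pics/ov_top.png

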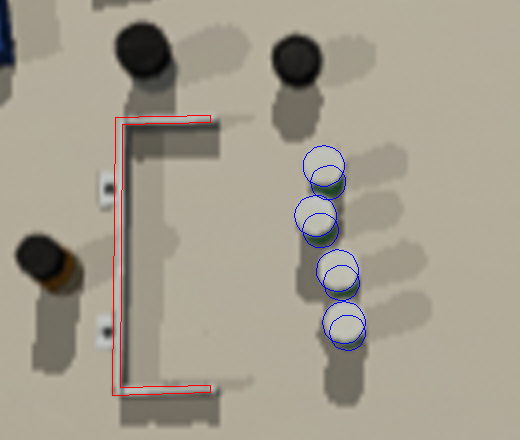

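Call:
arm_command --rows '[{"dx":0.02,"dy":0.54,"dz":-0.52,"wx":50.5,"gripper":-1},{"dx":0.02,"dy":0.54,"dz":-0.52,"wx":50.5,"gripper":-1},{"dx":0.02,"dy":0.54,"dz":-0.52,"wx":50.5,"gripper":-1},{"dx":0.02,"dy":0.54,"dz":-0.52,"wx":50.5,"gripper":-1},{"dx":0.02,"dy":0.54,"dz":-0.52,"wx":50.5,"gripper":-1},{"dx":0.02,"dy":0.54,"dz":-0.52,"wx":50.5,"gripper":-1},{"dx":0.02,"dy":0.54,"dz":-0.52,"wx":50.5,"gripper":-1},{"dx":0.02,"dy":0.54,"dz":-0.52,"wx":50.5,"gripper":-1}]'

```text
validation failed for argument at $.ro...
```

```bash
python3 -c "
from mv import *
delta([523,-76,120],1.954)"
```

```text
sg 1 w [50.53 -0.    0.  ]
  sg -1 w [-129.47   -0.     -0.  ]
t 0.9 pos [188.1 596.  197.1] j [ 1.52  0.38  0.01  0.   -1.19 -0.26] w 85.3 F [ 0.7 -0.5 -0.5]
d [ 0.0771  0.54   -0.5216] w [50.53 -0.    0.  ]
axes in world [[0.0, -0.301, -0.954], [-0.0, -0.954, 0.301], [-1.0, -0.0, -0.0]]
```

Call:
arm_command --rows '[{"dx":0.02,"dy":0.54,"dz":-0.52,"wx":50.5,"wy":0,"wz":0,"gripper":-1},{"dx":0.02,"dy":0.54,"dz":-0.52,"wx":50.5,"wy":0,"wz":0,"gripper":-1},{"dx":0.02,"dy":0.54,"dz":-0.52,"wx":50.5,"wy":0,"wz":0,"gripper":-1},{"dx":0.02,"dy":0.54,"dz":-0.52,"wx":50.5,"wy":0,"wz":0,"gripper":-1},{"dx":0.02,"dy":0.54,"dz":-0.52,"wx":50.5,"wy":0,"wz":0,"gripper":-1},{"dx":0.02,"dy":0.54,"dz":-0.52,"wx":50.5,"wy":0,"wz":0,"gripper":-1},{"dx":0.02,"dy":0.54,"dz":-0.52,"wx":50.5,"wy":0,"wz":0,"gripper":-1},{"dx":0.02,"dy":0.54,"dz":-0.52,"wx":50.5,"wy":0,"wz":0,"gripper":-1}]'

```text
clock: 1.7
position: [366.4, 236.1, 186.9]
ee_rot: [0.586, -0.395, -0.586, -0.396]
contact_force: [1.4, 0.4, 0.4]
gripper_width: 85.4
```

```bash
python3 -c "
from mv import *
delta([523,-76,120],1.954)"
```

```text
sg 1 w [0.07 0.03 0.07]
  sg -1 w [-1.7993e+02 -1.1000e-01  5.0000e-02]
t 1.7 pos [366.4 236.1 186.9] j [ 0.95  0.07 -0.44  0.   -1.06 -0.56] w 85.4 F [1.4 0.4 0.4]
d [ 0.0667 -0.0281 -0.348 ] w [0.07 0.03 0.07]
axes in world [[0.001, -0.927, -0.375], [0.001, -0.375, 0.927], [-1.0, -0.001, 0.001]]
```

Call:
arm_command --rows '[{"dx":0.067,"dy":-0.028,"dz":-0.348,"wx":0,"wy":0,"wz":0,"gripper":-1},{"dx":0.067,"dy":-0.028,"dz":-0.348,"wx":0,"wy":0,"wz":0,"gripper":-1},{"dx":0.067,"dy":-0.028,"dz":-0.348,"wx":0,"wy":0,"wz":0,"gripper":-1},{"dx":0.067,"dy":-0.028,"dz":-0.348,"wx":0,"wy":0,"wz":0,"gripper":-1},{"dx":0.067,"dy":-0.028,"dz":-0.348,"wx":0,"wy":0,"wz":0,"gripper":-1},{"dx":0.067,"dy":-0.028,"dz":-0.348,"wx":0,"wy":0,"wz":0,"gripper":-1},{"dx":0.067,"dy":-0.028,"dz":-0.348,"wx":0,"wy":0,"wz":0,"gripper":-1},{"dx":0.067,"dy":-0.028,"dz":-0.348,"wx":0,"wy":0,"wz":0,"gripper":-1}]'

```text
clock: 2.5
position: [523.9, -80.0, 118.2]
ee_rot: [-0.585, 0.397, 0.585, 0.397]
contact_force: [-0.2, -0.6, -0.4]
gripper_width: 85.3
```

```bash
python3 -c "
from mv import *
delta([523,-76,44],1.954)
for n in ('side','top'):
    d=get_image(n);cv2.imwrite(f'pics/{n}1.png',cv2.resize(d['img'][:,:,::-1][200:380,220:460] if n=='side' else d['img'][:,:,::-1][130:270,340:480],None,fx=3,fy=3,interpolation=2))
"
```

```text
sg 1 w [-0.25  0.03 -0.04]
  sg -1 w [ 1.7975e+02 -6.0000e-02 -4.0000e-02]
t 2.5 pos [523.9 -80.  118.2] j [ 0.15  0.3  -0.34 -0.   -0.94  0.22] w 85.3 F [-0.2 -0.6 -0.4]
d [ 0.0742 -0.0007  0.004 ] w [-0.25  0.03 -0.04]
axes in world [[-0.001, -0.929, -0.37], [0.0, -0.37, 0.929], [-1.0, 0.001, 0.0]]
```

View pics/side1.png

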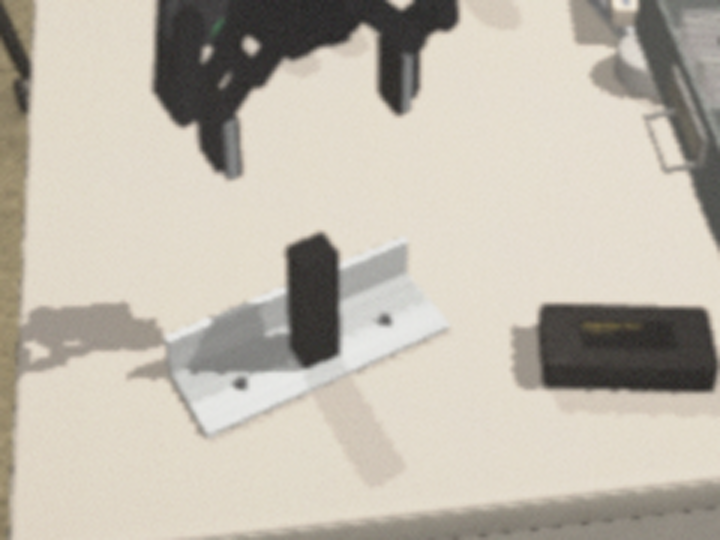

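View pics/top1.png

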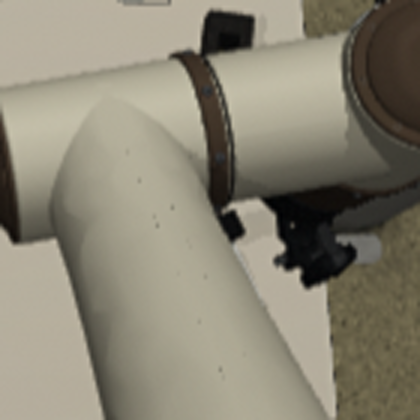

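Call:
arm_command --rows '[{"dx":0.02,"dy":0,"dz":0.004,"wx":0,"wy":0,"wz":0,"gripper":-1},{"dx":0.045,"dy":0,"dz":0.004,"wx":0,"wy":0,"wz":0,"gripper":-1},{"dx":0.065,"dy":0,"dz":0.004,"wx":0,"wy":0,"wz":0,"gripper":-1},{"dx":0.074,"dy":0,"dz":0.004,"wx":0,"wy":0,"wz":0,"gripper":-1},{"dx":0.074,"dy":0,"dz":0.004,"wx":0,"wy":0,"wz":0,"gripper":-1},{"dx":0.074,"dy":0,"dz":0.004,"wx":0,"wy":0,"wz":0,"gripper":1},{"dx":0.074,"dy":0,"dz":0.004,"wx":0,"wy":0,"wz":0,"gripper":1},{"dx":0.074,"dy":0,"dz":0.004,"wx":0,"wy":0,"wz":0,"gripper":1}]'

```text
clock: 3.4
position: [522.1, -73.5, 46.0]
ee_rot: [0.586, -0.396, -0.585, -0.397]
contact_force: [0.1, 0.4, -0.2]
gripper_width: 43.9
```

Call:
arm_command --rows '[{"dx":0,"dy":0,"dz":0,"wx":0,"wy":0,"wz":0,"gripper":1},{"dx":0,"dy":0,"dz":0,"wx":0,"wy":0,"wz":0,"gripper":1},{"dx":0,"dy":0,"dz":0,"wx":0,"wy":0,"wz":0,"gripper":1},{"dx":0,"dy":0,"dz":0,"wx":0,"wy":0,"wz":0,"gripper":1},{"dx":0,"dy":0,"dz":0,"wx":0,"wy":0,"wz":0,"gripper":1},{"dx":0,"dy":0,"dz":0,"wx":0,"wy":0,"wz":0,"gripper":1},{"dx":0,"dy":0,"dz":0,"wx":0,"wy":0,"wz":0,"gripper":1},{"dx":0,"dy":0,"dz":0,"wx":0,"wy":0,"wz":0,"gripper":1}]'

```text
clock: 4.2
position: [522.5, -73.6, 47.1]
ee_rot: [0.586, -0.395, -0.585, -0.397]
contact_force: [-1.7, 0.3, 5.8]
gripper_width: 20.8
```

```bash
python3 -c "
from mv import *
delta([549,145,80],1.57)
d=get_image('side'); L=models.cut_out('side','straightedge'); print([(l['conf'],l['extent'])for l in L])
cv2.imwrite('pics/side2.png',cv2.resize(d['img'][:,:,::-1][200:380,220:460],None,fx=3,fy=3,interpolation=2))
"
```

```text
sg 1 w [2.191e+01 2.000e-02 1.600e-01]
  sg -1 w [-1.5809e+02 -2.2000e-01  3.0000e-02]
t 4.2 pos [522.5 -73.6  47.1] j [ 0.17  0.38 -0.43 -0.   -0.76  0.21] w 20.8 F [-1.7  0.3  5.8]
d [-0.0327 -0.1061  0.193 ] w [2.191e+01 2.000e-02 1.600e-01]
axes in world [[0.003, -0.928, -0.372], [0.001, -0.372, 0.928], [-1.0, -0.003, -0.0]]
[(0.96, [273.5, 280.0, 371.3, 346.3])]
```

View pics/side2.png

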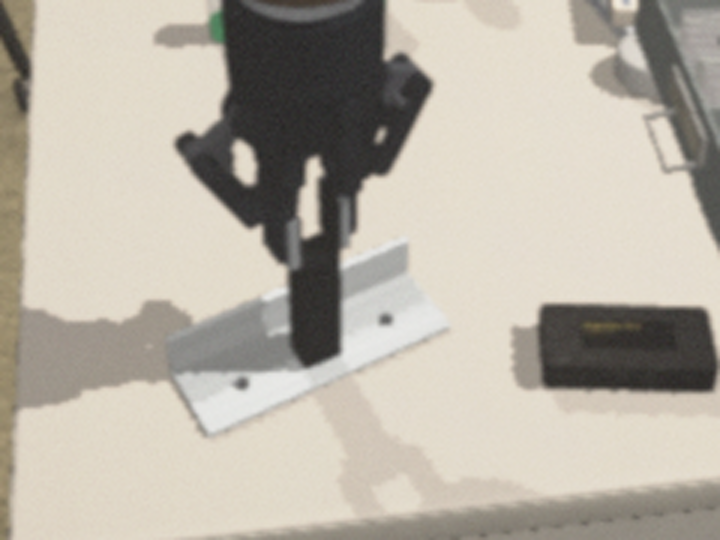

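```bash
python3 -c "
from mv import *
import pickle
D,M=pickle.load(open('l.pkl','rb'))
for z in (0,47,62,85): print(z,((proj(D['side'],[[522.5,-73.6,z],[522.5+.928*12,-73.6+.372*12,z],[522.5-.928*12,-73.6-.372*12,z]])-[220,200])*3).round().tolist())
s=arm.read_state();print(s['gripper_width'],s['position'],s['contact_force'])
"
```

```text
0 [[312.0, 352.0], [331.0, 343.0], [293.0, 360.0]]
47 [[310.0, 294.0], [330.0, 285.0], [290.0, 302.0]]
62 [[310.0, 274.0], [329.0, 266.0], [290.0, 283.0]]
85 [[309.0, 244.0], [329.0, 235.0], [288.0, 252.0]]
21.198090387734428 [522.45157404 -73.59757466  47.07452836] [-1.33136593  1.23503814  5.87012734]
```

```bash
python3 -c "
from mv import *
d=get_image('side')
im=cv2.resize(d['img'][:,:,::-1][255:335,280:370],None,fx=7,fy=7,interpolation=2)
im=cv2.convertScaleAbs(im,alpha=2,beta=20)
cv2.imwrite('pics/side3.png',im)
"
```

```text
(no output)
```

View pics/side3.png

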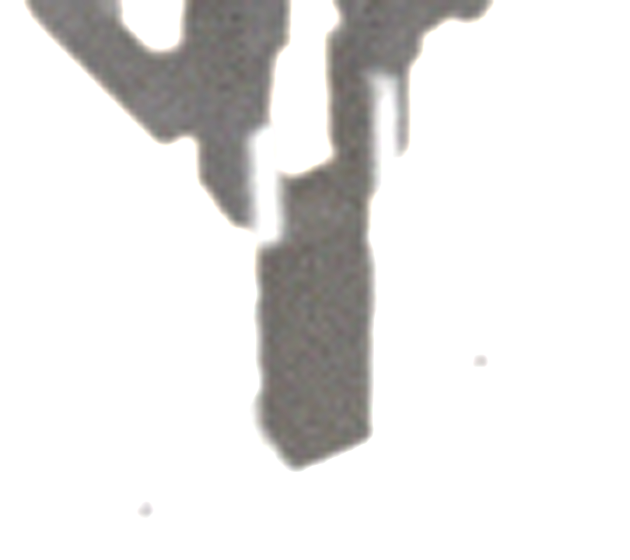

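```bash
python3 -c "
from mv import *
import pickle
D,M=pickle.load(open('l.pkl','rb'))
for z in (118,131,145,157): 
  print(z,[((proj(D['side'],[[523.9-.928*o+.37*b,-80-.372*o-.93*b,z]])-[220,200])*3).round().tolist() for o in(43,50,-43,-50) for b in (11,)])
"
```

```text
118 [[[245.0, 251.0]], [[232.0, 257.0]], [[396.0, 190.0]], [[408.0, 185.0]]]
131 [[[244.0, 233.0]], [[231.0, 238.0]], [[397.0, 171.0]], [[409.0, 166.0]]]
145 [[[242.0, 212.0]], [[229.0, 217.0]], [[397.0, 150.0]], [[409.0, 145.0]]]
157 [[[241.0, 193.0]], [[228.0, 199.0]], [[398.0, 132.0]], [[410.0, 127.0]]]
```

```bash
python3 -c "
from mv import *
import pickle
D,M=pickle.load(open('l.pkl','rb'))
d0=np.array([-.301,-.954,0])
for n in D:
  print(n,[(z,proj(D[n],[np.array([188,596,z])+o*d0]).round().tolist()) for z in (197,210,235) for o in(-43,43)])
a=cv2.imread('pics/side0.png')[0:70,90:200]; b=cv2.imread('pics/top0.png')[330:400,0:150]
cv2.imwrite('pics/g0.png',np.hstack([cv2.resize(a,None,fx=4,fy=4)[:280,:440],cv2.resize(b,None,fx=2.4,fy=4)[:280]]))
"
```

```text
side [(197, [[161.0, 57.0]]), (197, [[145.0, 71.0]]), (210, [[160.0, 52.0]]), (210, [[143.0, 65.0]]), (235, [[157.0, 42.0]]), (235, [[141.0, 55.0]])]
top [(197, [[99.0, 354.0]]), (197, [[137.0, 366.0]]), (210, [[95.0, 355.0]]), (210, [[134.0, 368.0]]), (235, [[88.0, 357.0]]), (235, [[128.0, 370.0]])]
```

View pics/g0.png

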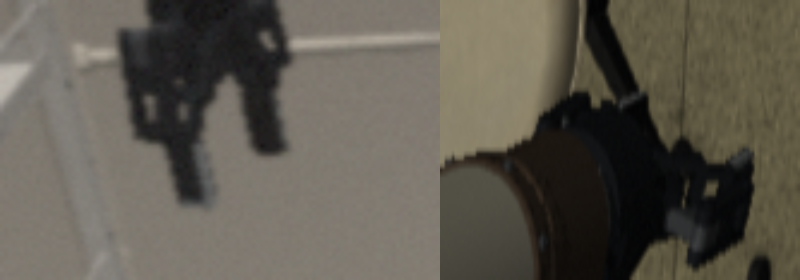

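Call:
arm_command --rows '[{"dx":0,"dy":0,"dz":0,"wx":0,"wy":0,"wz":0,"gripper":-0.2},{"dx":0,"dy":0,"dz":0,"wx":0,"wy":0,"wz":0,"gripper":-0.2},{"dx":0,"dy":0,"dz":0,"wx":0,"wy":0,"wz":0,"gripper":-0.2},{"dx":0.005,"dy":0,"dz":0,"wx":0,"wy":0,"wz":0,"gripper":-0.2},{"dx":0.01,"dy":0,"dz":0,"wx":0,"wy":0,"wz":0,"gripper":-0.2},{"dx":0.015,"dy":0,"dz":0,"wx":0,"wy":0,"wz":0,"gripper":-0.2},{"dx":0.015,"dy":0,"dz":0,"wx":0,"wy":0,"wz":0,"gripper":-0.2},{"dx":0.015,"dy":0,"dz":0,"wx":0,"wy":0,"wz":0,"gripper":-0.2}]'

```text
clock: 5.15
position: [522.4, -73.6, 31.7]
ee_rot: [0.586, -0.395, -0.585, -0.397]
contact_force: [-0.3, 0.9, -0.2]
gripper_width: 51.5
```

```bash
cat > se.py <<'E'
from mv import *
def sefit(x,y,a,cams=("side",),save=None):
    for n in cams:
        d=get_image(n); L=models.cut_out(n,'straightedge')
        if save: cv2.imwrite(f'pics/{save}_{n}.png',cv2.resize(d['img'][:,:,::-1],None,fx=1.25,fy=1.25))
        if L: print(n,round(L[0]['conf'],2),L[0]['extent'],fit('straightedge',[(d,L[0]['mask'])],x,y,a))
        return d
E
python3 -c "
from se import *
delta([523,-75,31],1.954)
d=sefit(523,-76,1.954)
cv2.imwrite('pics/side4.png',cv2.resize(d['img'][:,:,::-1][200:380,220:460],None,fx=3,fy=3,interpolation=2))
"
```

```text
sg 1 w [-0.09 -0.01  0.12]
  sg -1 w [1.7991e+02 1.9000e-01 1.0000e-02]
t 5.15 pos [522.4 -73.6  31.7] j [ 0.17  0.41 -0.44 -0.   -0.72  0.21] w 51.5 F [-0.3  0.9 -0.2]
d [ 0.0007 -0.0001 -0.0015] w [-0.09 -0.01  0.12]
axes in world [[0.002, -0.928, -0.372], [0.001, -0.372, 0.928], [-1.0, -0.002, -0.0]]
side 0.97 [275.0, 277.3, 372.8, 345.1] (array([523.18870195, -76.86787768,   1.94357163]), np.float64(0.0021328792201768883))
```

View pics/side4.png

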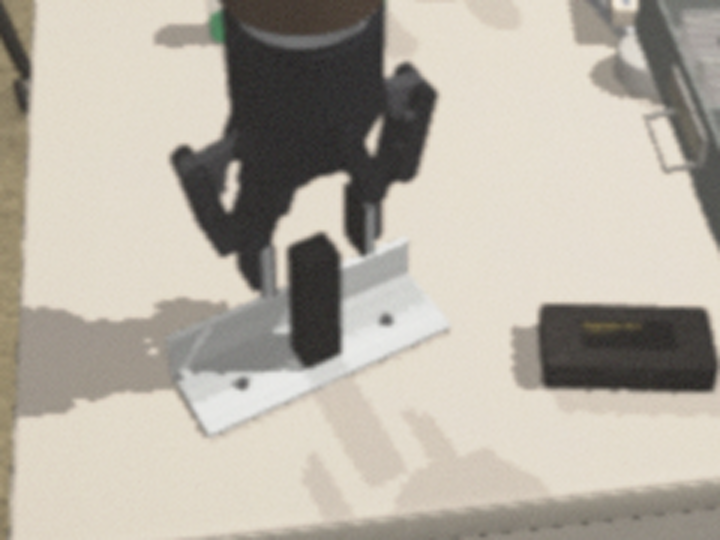

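Call:
arm_command --rows '[{"dx":0.001,"dy":0,"dz":-0.002,"wx":0,"wy":0,"wz":0,"gripper":1},{"dx":0.001,"dy":0,"dz":-0.002,"wx":0,"wy":0,"wz":0,"gripper":1},{"dx":0.001,"dy":0,"dz":-0.002,"wx":0,"wy":0,"wz":0,"gripper":1},{"dx":0.001,"dy":0,"dz":-0.002,"wx":0,"wy":0,"wz":0,"gripper":1},{"dx":0.001,"dy":0,"dz":-0.002,"wx":0,"wy":0,"wz":0,"gripper":1},{"dx":0.001,"dy":0,"dz":-0.002,"wx":0,"wy":0,"wz":0,"gripper":1},{"dx":0.001,"dy":0,"dz":-0.002,"wx":0,"wy":0,"wz":0,"gripper":1},{"dx":0.001,"dy":0,"dz":-0.002,"wx":0,"wy":0,"wz":0,"gripper":1}]'

```text
clock: 6.05
position: [523.7, -75.6, 31.4]
ee_rot: [0.587, -0.395, -0.585, -0.397]
contact_force: [-0.7, -2.6, 3.4]
gripper_width: 22.7
```

```bash
python3 -c "
from se import *
delta([523,-75,31],1.954)
d=sefit(523,-76,1.954)
cv2.imwrite('pics/side5.png',cv2.resize(d['img'][:,:,::-1][200:380,220:460],None,fx=3,fy=3,interpolation=2))
"
```

```text
sg 1 w [-0.08 -0.04  0.19]
  sg -1 w [1.7992e+02 3.0000e-01 6.0000e-02]
t 6.05 pos [523.7 -75.6  31.4] j [ 0.16  0.41 -0.44 -0.   -0.72  0.22] w 22.7 F [-0.7 -2.6  3.4]
d [0.0004 0.0004 0.0008] w [-0.08 -0.04  0.19]
axes in world [[0.003, -0.928, -0.373], [0.001, -0.373, 0.928], [-1.0, -0.003, -0.001]]
side 0.78 [275.8, 277.5, 370.0, 347.0] (array([524.20585575, -76.20394077,   1.96090589]), np.float64(0.026163411751596935))
```

View pics/side5.png

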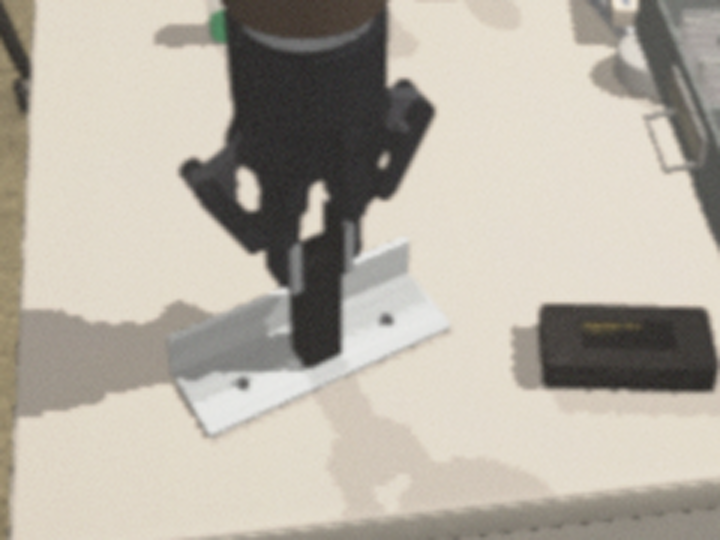

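Call:
arm_command --rows '[{"dx":-0.01,"dy":0,"dz":0,"wx":0,"wy":0,"wz":0,"gripper":1},{"dx":-0.025,"dy":0,"dz":0,"wx":0,"wy":0,"wz":0,"gripper":1},{"dx":-0.03,"dy":-0.01,"dz":0.02,"wx":3,"wy":0,"wz":0,"gripper":1},{"dx":-0.03,"dy":-0.03,"dz":0.055,"wx":7,"wy":0,"wz":0,"gripper":1},{"dx":-0.03,"dy":-0.05,"dz":0.095,"wx":12,"wy":0,"wz":0,"gripper":1},{"dx":-0.03,"dy":-0.07,"dz":0.13,"wx":16,"wy":0,"wz":0,"gripper":1},{"dx":-0.03,"dy":-0.09,"dz":0.165,"wx":20,"wy":0,"wz":0,"gripper":1},{"dx":-0.03,"dy":-0.1,"dz":0.185,"wx":22,"wy":0,"wz":0,"gripper":1}]'

```text
clock: 6.95
position: [547.0, 136.5, 61.1]
ee_rot: [-0.5, 0.5, 0.499, 0.502]
contact_force: [-0.2, 0.1, -2.9]
gripper_width: 22.4
```

```bash
python3 -c "
from se import *
delta([549,130,40],1.57)
d=sefit(540,120,1.57,save='c6')
"
```

```text
sg 1 w [-0.09  0.08  0.15]
  sg -1 w [ 1.7991e+02  2.3000e-01 -1.3000e-01]
t 6.95 pos [547.  136.5  61.1] j [ 0.53  0.42 -0.32  0.   -0.83 -0.53] w 22.4 F [-0.2  0.1 -2.9]
d [ 0.0211 -0.0019 -0.0065] w [-0.09  0.08  0.15]
axes in world [[0.003, -1.0, 0.002], [0.001, 0.002, 1.0], [-1.0, -0.003, 0.001]]
side 0.63 [280.2, 183.1, 362.2, 234.4] (array([550.558516  , 172.96063768,   1.5782073 ]), np.float64(0.017310542562062877))
```

View pics/c6_side.png

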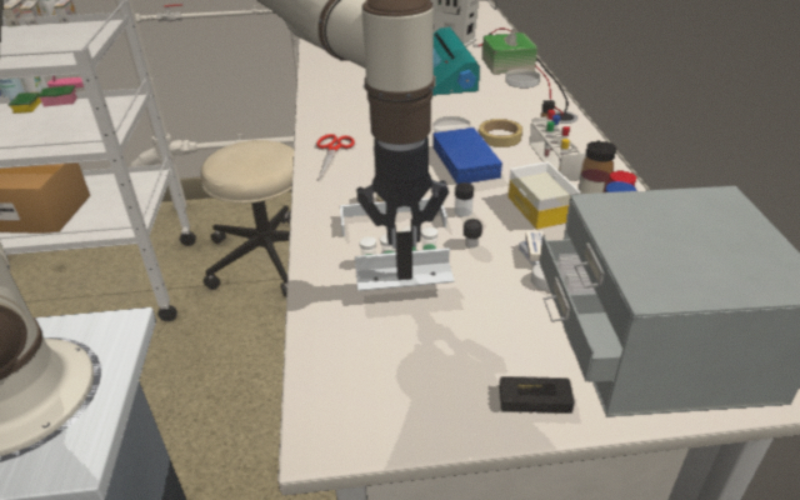

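Call:
arm_command --rows '[{"dx":0.008,"dy":-0.002,"dz":-0.004,"wx":0,"wy":0,"wz":0,"gripper":1},{"dx":0.018,"dy":-0.002,"dz":-0.006,"wx":0,"wy":0,"wz":0,"gripper":1},{"dx":0.025,"dy":-0.002,"dz":-0.006,"wx":0,"wy":0,"wz":0,"gripper":1},{"dx":0.028,"dy":-0.002,"dz":-0.006,"wx":0,"wy":0,"wz":0,"gripper":1},{"dx":0.0295,"dy":-0.002,"dz":-0.006,"wx":0,"wy":0,"wz":0,"gripper":1},{"dx":0.0295,"dy":-0.002,"dz":-0.006,"wx":0,"wy":0,"wz":0,"gripper":1},{"dx":0.0295,"dy":-0.002,"dz":-0.006,"wx":0,"wy":0,"wz":0,"gripper":1},{"dx":0.0295,"dy":-0.002,"dz":-0.006,"wx":0,"wy":0,"wz":0,"gripper":1}]'

```text
clock: 7.85
position: [549.6, 130.7, 31.6]
ee_rot: [-0.501, 0.498, 0.5, 0.501]
contact_force: [0.0, -0.8, -2.2]
gripper_width: 22.4
```

```bash
python3 -c "
from se import *
delta([549,180,32],1.57)
d=sefit(549,130,1.57)
cv2.imwrite('pics/side7.png',cv2.resize(d['img'][:,:,::-1][120:270,240:410],None,fx=4,fy=4,interpolation=2))
d=get_image('top')
cv2.imwrite('pics/top7.png',cv2.resize(d['img'][:,:,::-1][130:270,200:400],None,fx=4,fy=4,interpolation=2))
"
```

```text
sg 1 w [0.1  0.11 0.21]
  sg -1 w [-1.7989e+02 -3.3000e-01  1.7000e-01]
t 7.85 pos [549.6 130.7  31.6] j [ 0.52  0.46 -0.35  0.   -0.76 -0.52] w 22.4 F [ 0.  -0.8 -2.2]
d [-0.0003  0.0006  0.0493] w [0.1  0.11 0.21]
axes in world [[0.004, -1.0, -0.001], [0.002, -0.001, 1.0], [-1.0, -0.004, 0.002]]
side 0.57 [285.5, 197.7, 365.8, 249.7] (array([549.7552316 , 130.72513999,   1.57180411]), np.float64(0.0042166590717749326))
```

View pics/side7.png

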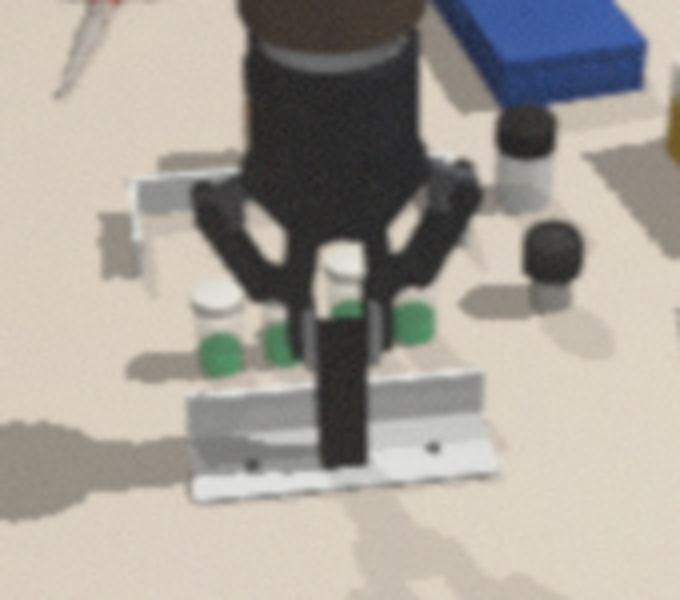

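View pics/top7.png

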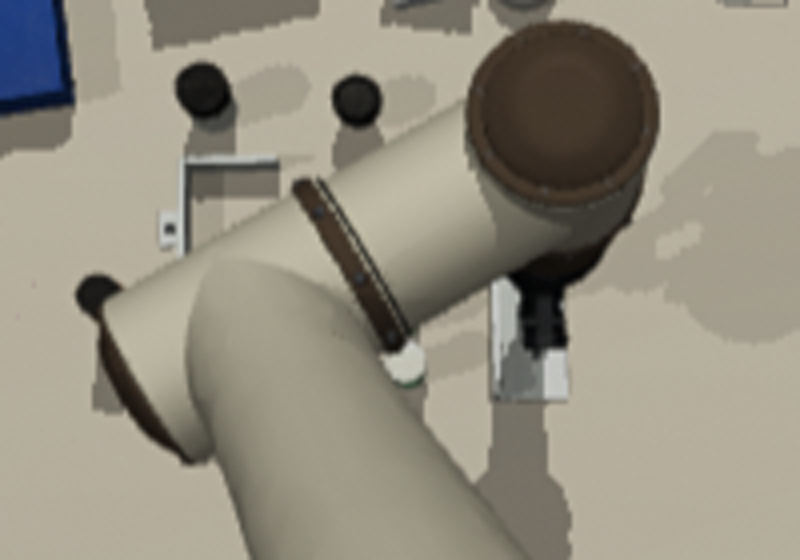

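Call:
arm_command --rows '[{"dx":0,"dy":0,"dz":0.01,"wx":0,"wy":0,"wz":0,"gripper":1},{"dx":0,"dy":0,"dz":0.022,"wx":0,"wy":0,"wz":0,"gripper":1},{"dx":0,"dy":0,"dz":0.031,"wx":0,"wy":0,"wz":0,"gripper":1},{"dx":0,"dy":0,"dz":0.037,"wx":0,"wy":0,"wz":0,"gripper":1},{"dx":0,"dy":0,"dz":0.042,"wx":0,"wy":0,"wz":0,"gripper":1},{"dx":0,"dy":0,"dz":0.046,"wx":0,"wy":0,"wz":0,"gripper":1},{"dx":0,"dy":0,"dz":0.05,"wx":0,"wy":0,"wz":0,"gripper":1},{"dx":0,"dy":0,"dz":0.054,"wx":0,"wy":0,"wz":0,"gripper":1}]'

```text
clock: 8.8
position: [549.3, 184.8, 31.6]
ee_rot: [-0.501, 0.499, 0.5, 0.501]
contact_force: [0.0, -1.2, -3.4]
gripper_width: 22.4
```

Call:
arm_command --rows '[{"dx":0,"dy":0,"dz":0.004,"wx":0,"wy":0,"wz":0,"gripper":1},{"dx":0,"dy":0,"dz":0.008,"wx":0,"wy":0,"wz":0,"gripper":1},{"dx":0,"dy":0,"dz":0.012,"wx":0,"wy":0,"wz":0,"gripper":1},{"dx":0,"dy":0,"dz":0.016,"wx":0,"wy":0,"wz":0,"gripper":1},{"dx":0,"dy":0,"dz":0.02,"wx":0,"wy":0,"wz":0,"gripper":1},{"dx":0,"dy":0,"dz":0.023,"wx":0,"wy":0,"wz":0,"gripper":1},{"dx":0,"dy":0,"dz":0.025,"wx":0,"wy":0,"wz":0,"gripper":1},{"dx":0,"dy":0,"dz":0.025,"wx":0,"wy":0,"wz":0,"gripper":1}]'

```text
clock: 9.6
position: [549.4, 210.3, 31.7]
ee_rot: [-0.501, 0.498, 0.5, 0.501]
contact_force: [0.6, -0.8, -3.2]
gripper_width: 22.8
```

```bash
cat > chk.py <<'E'
from se import *
import sys
tag=sys.argv[1]; 
s=arm.read_state(); p=s["position"]
delta([549.5,float(sys.argv[2]),31.7],1.57)
d=sefit(p[0],p[1],1.572)
L=models.cut_out('side','vial_1')
for l in L:
    v,u=np.nonzero(l['mask']); b=back(d,(u.mean(),v.mean()),24)
    print('v',round(l['conf'],2),l['extent'],int(l['mask'].sum()),b[:2].round(),fit('vial',[(d,l['mask'])],*b[:2])[0].round(1))
cv2.imwrite(f'pics/side{tag}.png',cv2.resize(d['img'][:,:,::-1][110:260,240:410],None,fx=4,fy=4,interpolation=2))
E
python3 chk.py 8 300
```

```text
sg 1 w [0.12 0.11 0.2 ]
  sg -1 w [-1.7988e+02 -3.1000e-01  1.7000e-01]
t 9.6 pos [549.4 210.3  31.7] j [ 0.64  0.49 -0.29  0.   -0.79 -0.64] w 22.8 F [ 0.6 -0.8 -3.2]
d [ 0.0001 -0.0002  0.0897] w [0.12 0.11 0.2 ]
axes in world [[0.003, -1.0, -0.001], [0.002, -0.001, 1.0], [-1.0, -0.003, 0.002]]
v 0.68 [334.1, 180.0, 347.3, 192.4] 144 [603. 272.] [601.6 263.2]
v 0.65 [302.5, 181.0, 314.2, 190.4] 81 [527. 268.] [527.7 278. ]
v 0.44 [286.3, 178.8, 295.5, 190.6] 170 [496. 274.] [495.3 265.9]
```

View pics/side8.png

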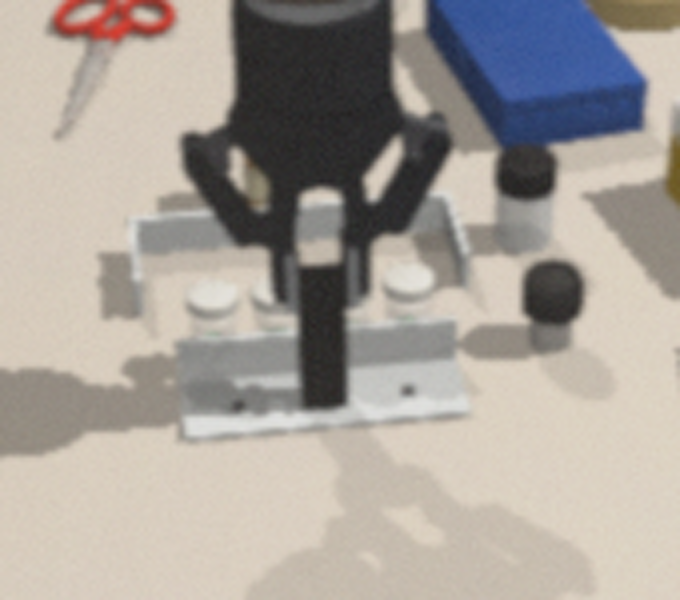

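Call:
arm_command --rows '[{"dx":0,"dy":0,"dz":0.003,"wx":0,"wy":0,"wz":0,"gripper":1},{"dx":0,"dy":0,"dz":0.008,"wx":0,"wy":0,"wz":0,"gripper":1},{"dx":0,"dy":0,"dz":0.014,"wx":0,"wy":0,"wz":0,"gripper":1},{"dx":0,"dy":0,"dz":0.02,"wx":0,"wy":0,"wz":0,"gripper":1},{"dx":0,"dy":0,"dz":0.026,"wx":0,"wy":0,"wz":0,"gripper":1},{"dx":0,"dy":0,"dz":0.032,"wx":0,"wy":0,"wz":0,"gripper":1},{"dx":0,"dy":0,"dz":0.038,"wx":0,"wy":0,"wz":0,"gripper":1},{"dx":0,"dy":0,"dz":0.044,"wx":0,"wy":0,"wz":0,"gripper":1}]'

```text
clock: 10.55
position: [549.2, 254.5, 31.7]
ee_rot: [-0.501, 0.499, 0.5, 0.501]
contact_force: [-0.5, -0.2, -4.0]
gripper_width: 22.7
```

Call:
arm_command --rows '[{"dx":0,"dy":0,"dz":0.006,"wx":0,"wy":0,"wz":0,"gripper":1},{"dx":0,"dy":0,"dz":0.012,"wx":0,"wy":0,"wz":0,"gripper":1},{"dx":0,"dy":0,"dz":0.018,"wx":0,"wy":0,"wz":0,"gripper":1},{"dx":0,"dy":0,"dz":0.024,"wx":0,"wy":0,"wz":0,"gripper":1},{"dx":0,"dy":0,"dz":0.03,"wx":0,"wy":0,"wz":0,"gripper":1},{"dx":0,"dy":0,"dz":0.036,"wx":0,"wy":0,"wz":0,"gripper":1},{"dx":0,"dy":0,"dz":0.041,"wx":0,"wy":0,"wz":0,"gripper":1},{"dx":0,"dy":0,"dz":0.045,"wx":0,"wy":0,"wz":0,"gripper":1}]'

```text
clock: 11.35
position: [549.2, 300.0, 31.8]
ee_rot: [-0.501, 0.498, 0.5, 0.501]
contact_force: [0.2, -0.8, -3.3]
gripper_width: 22.9
```

```bash
python3 chk.py 9 312
```

```text
sg 1 w [0.11 0.1  0.18]
  sg -1 w [-1.7989e+02 -2.9000e-01  1.6000e-01]
t 11.35 pos [549.2 300.   31.8] j [ 0.76  0.54 -0.19  0.   -0.84 -0.76] w 22.9 F [ 0.2 -0.8 -3.3]
d [ 0.0001 -0.0003  0.012 ] w [0.11 0.1  0.18]
axes in world [[0.003, -1.0, -0.001], [0.002, -0.001, 1.0], [-1.0, -0.003, 0.002]]
side 0.68 [278.9, 151.3, 350.8, 196.9] (array([548.90064675, 300.40225461,   1.58264452]), np.float64(0.009608497234646645))
v 0.61 [327.3, 156.4, 344.0, 169.5] 142 [604. 368.] [603.5 360.2]
v 0.43 [286.4, 156.3, 293.6, 168.4] 128 [495. 368.] [495.3 363. ]
```

View pics/side9.png

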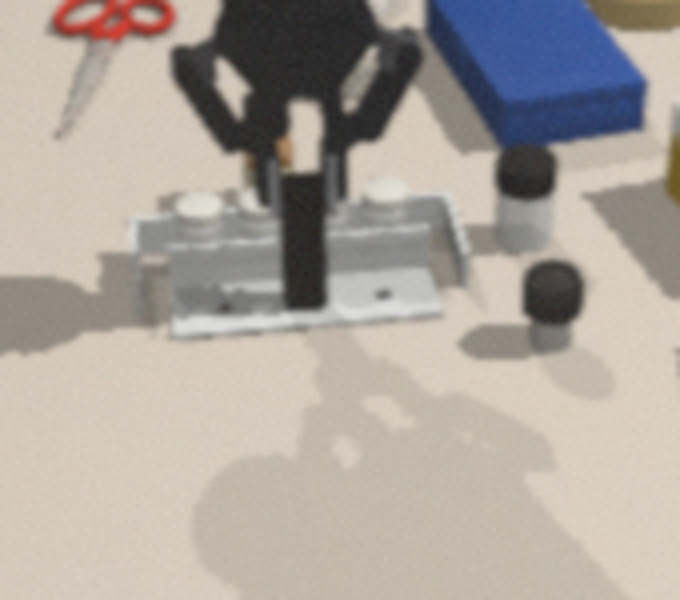

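Call:
arm_command --rows '[{"dx":0,"dy":0,"dz":0.002,"wx":0,"wy":0,"wz":0,"gripper":1},{"dx":0,"dy":0,"dz":0.004,"wx":0,"wy":0,"wz":0,"gripper":1},{"dx":0,"dy":0,"dz":0.006,"wx":0,"wy":0,"wz":0,"gripper":1},{"dx":0,"dy":0,"dz":0.007,"wx":0,"wy":0,"wz":0,"gripper":1},{"dx":0,"dy":0,"dz":0.008,"wx":0,"wy":0,"wz":0,"gripper":1},{"dx":0,"dy":0,"dz":0.009,"wx":0,"wy":0,"wz":0,"gripper":1},{"dx":0,"dy":0,"dz":0.009,"wx":0,"wy":0,"wz":0,"gripper":1},{"dx":0,"dy":0,"dz":0.009,"wx":0,"wy":0,"wz":0,"gripper":1}]'

```text
clock: 12.3
position: [549.3, 309.0, 31.9]
ee_rot: [-0.501, 0.498, 0.5, 0.501]
contact_force: [-0.5, -0.4, -2.4]
gripper_width: 22.3
```

```bash
python3 chk.py 10 312; python3 -c "
from mv import *
d=get_image('top')
cv2.imwrite('pics/top10.png',cv2.resize(d['img'][:,:,::-1][130:270,200:340],None,fx=4,fy=4,interpolation=2))
"
```

```text
sg 1 w [0.12 0.13 0.21]
  sg -1 w [-179.88   -0.32    0.21]
t 12.3 pos [549.3 309.   31.9] j [ 0.77  0.54 -0.18  0.   -0.84 -0.77] w 22.3 F [-0.5 -0.4 -2.4]
d [ 0.0002 -0.0002  0.003 ] w [0.12 0.13 0.21]
axes in world [[0.004, -1.0, -0.001], [0.002, -0.001, 1.0], [-1.0, -0.004, 0.002]]
side 0.93 [278.9, 147.1, 351.0, 192.9] (array([549.13195357, 309.74433684,   1.56895306]), np.float64(0.005005490932973367))
v 0.54 [326.8, 155.3, 341.5, 168.5] 125 [604. 376.] [602.9 372.9]
v 0.51 [302.9, 156.2, 307.7, 166.7] 40 [526. 370.] [528.  391.5]
v 0.51 [285.5, 154.4, 293.8, 167.5] 133 [495. 376.] [494.2 371.4]
```

View pics/side10.png

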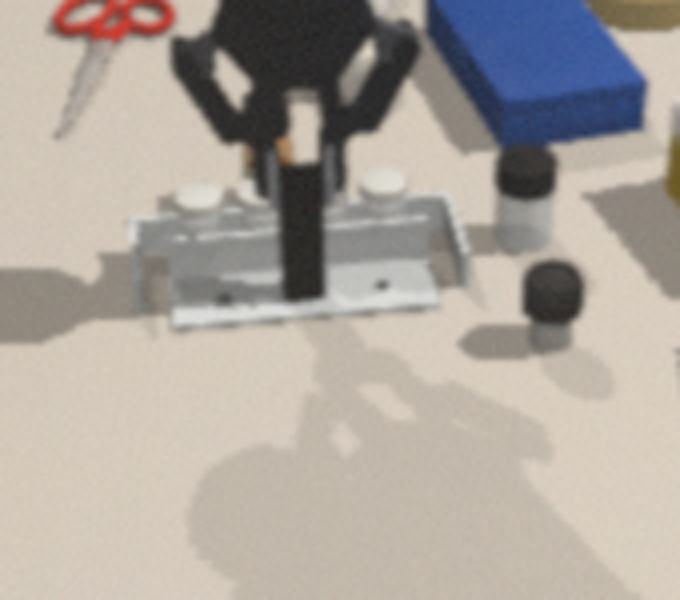

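View pics/top10.png

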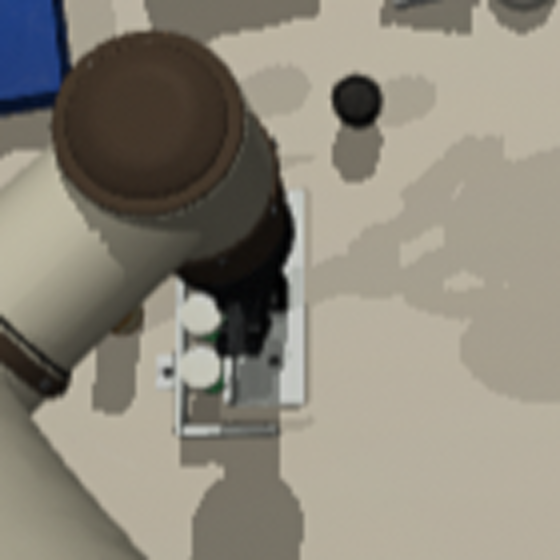

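Call:
arm_command --rows '[{"dx":0,"dy":0,"dz":0.0005,"wx":0,"wy":0,"wz":0,"gripper":1},{"dx":0,"dy":0,"dz":0.001,"wx":0,"wy":0,"wz":0,"gripper":1},{"dx":0,"dy":0,"dz":0.0015,"wx":0,"wy":0,"wz":0,"gripper":1},{"dx":0,"dy":0,"dz":0.002,"wx":0,"wy":0,"wz":0,"gripper":1},{"dx":0,"dy":0,"dz":0.0025,"wx":0,"wy":0,"wz":0,"gripper":1},{"dx":0,"dy":0,"dz":0.003,"wx":0,"wy":0,"wz":0,"gripper":1},{"dx":0,"dy":0,"dz":0.003,"wx":0,"wy":0,"wz":0,"gripper":1},{"dx":0,"dy":0,"dz":0.003,"wx":0,"wy":0,"wz":0,"gripper":1}]'

```text
clock: 13.3
position: [549.3, 312.0, 31.9]
ee_rot: [-0.501, 0.498, 0.5, 0.501]
contact_force: [-0.3, -1.2, -3.5]
gripper_width: 23.0
```

Call:
arm_command --rows '[{"dx":0,"dy":0,"dz":0.0005,"wx":0,"wy":0,"wz":0,"gripper":1},{"dx":0,"dy":0,"dz":0.001,"wx":0,"wy":0,"wz":0,"gripper":1},{"dx":0,"dy":0,"dz":0.0015,"wx":0,"wy":0,"wz":0,"gripper":1},{"dx":0,"dy":0,"dz":0.002,"wx":0,"wy":0,"wz":0,"gripper":1},{"dx":0,"dy":0,"dz":0.002,"wx":0,"wy":0,"wz":0,"gripper":1},{"dx":0,"dy":0,"dz":0.002,"wx":0,"wy":0,"wz":0,"gripper":1},{"dx":0,"dy":0,"dz":0.002,"wx":0,"wy":0,"wz":0,"gripper":1},{"dx":0,"dy":0,"dz":0.002,"wx":0,"wy":0,"wz":0,"gripper":1}]'

```text
clock: 14.1
position: [549.2, 313.5, 32.0]
ee_rot: [-0.501, 0.499, 0.5, 0.501]
contact_force: [1.5, -5.7, -0.3]
gripper_width: 22.7
```

```bash
python3 -c "
from mv import *
s=arm.read_state();print(s['position'],s['contact_force'],s['wrist_torque'])
d=get_image('top');e=get_image('side')
cv2.imwrite('pics/c11.png',np.hstack([cv2.resize(d['img'][:,:,::-1][190:250,230:290],(400,400),interpolation=2),cv2.resize(e['img'][:,:,::-1][135:195,265:325],(400,400),interpolation=2)]))
"
```

```text
[549.23849357 313.50999622  31.9721936 ] [ 1.45561948 -5.65723871 -0.26019319] [-1.45525652 -0.0717304   0.08541371]
```

View pics/c11.png

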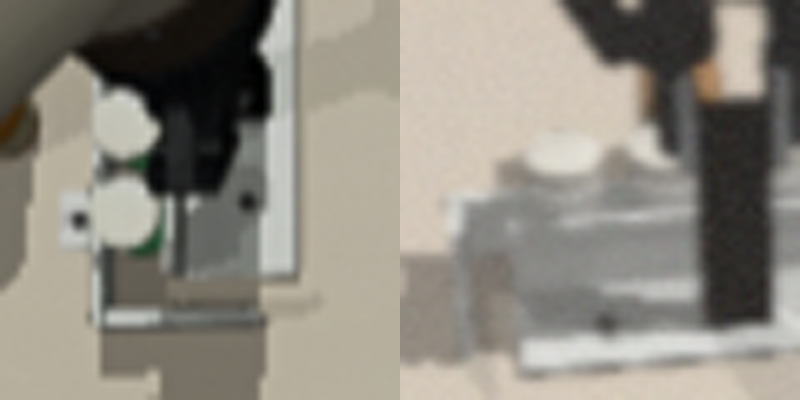

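Call:
arm_command --rows '[{"dx":0,"dy":0,"dz":0.001,"wx":0,"wy":0,"wz":0,"gripper":1},{"dx":0,"dy":0,"dz":0.0015,"wx":0,"wy":0,"wz":0,"gripper":1},{"dx":0,"dy":0,"dz":0.002,"wx":0,"wy":0,"wz":0,"gripper":1},{"dx":0,"dy":0,"dz":0.0025,"wx":0,"wy":0,"wz":0,"gripper":1},{"dx":0,"dy":0,"dz":0.0025,"wx":0,"wy":0,"wz":0,"gripper":1},{"dx":0,"dy":0,"dz":0.0025,"wx":0,"wy":0,"wz":0,"gripper":1},{"dx":0,"dy":0,"dz":0.0025,"wx":0,"wy":0,"wz":0,"gripper":1},{"dx":0,"dy":0,"dz":0.0025,"wx":0,"wy":0,"wz":0,"gripper":1}]'

```text
clock: 15.0
position: [548.8, 313.8, 32.1]
ee_rot: [0.501, -0.5, -0.499, -0.5]
contact_force: [0.8, -8.8, 1.1]
gripper_width: 22.9
```

```bash
python3 -c "
from mv import *
delta([549.5,250,32],1.57)
s=arm.read_state();print(s['wrist_torque'])
"
```

```text
sg 1 w [ 0.1  -0.13  0.08]
  sg -1 w [-1.799e+02 -1.200e-01 -2.000e-01]
t 15.0 pos [548.8 313.8  32.1] j [ 0.78  0.55 -0.17  0.   -0.85 -0.78] w 22.9 F [ 0.8 -8.8  1.1]
d [ 0.0003 -0.0006 -0.0638] w [ 0.1  -0.13  0.08]
axes in world [[0.001, -1.0, -0.001], [-0.002, -0.001, 1.0], [-1.0, -0.001, -0.002]]
[-2.79899501 -0.16247942  0.05732377]
```

Call:
arm_command --rows '[{"dx":0,"dy":0,"dz":-0.002,"wx":0,"wy":0,"wz":0,"gripper":1},{"dx":0,"dy":0,"dz":-0.006,"wx":0,"wy":0,"wz":0,"gripper":1},{"dx":0,"dy":0,"dz":-0.014,"wx":0,"wy":0,"wz":0,"gripper":1},{"dx":0,"dy":0,"dz":-0.03,"wx":0,"wy":0,"wz":0,"gripper":1},{"dx":0,"dy":0,"dz":-0.05,"wx":0,"wy":0,"wz":0,"gripper":1},{"dx":0,"dy":0,"dz":-0.07,"wx":0,"wy":0,"wz":0,"gripper":1},{"dx":0,"dy":0,"dz":-0.09,"wx":0,"wy":0,"wz":0,"gripper":1},{"dx":0,"dy":0,"dz":-0.105,"wx":0,"wy":0,"wz":0,"gripper":1}]'

```text
clock: 15.8
position: [548.7, 206.3, 32.5]
ee_rot: [0.501, -0.5, -0.499, -0.5]
contact_force: [0.1, 0.2, -3.0]
gripper_width: 22.8
```

```bash
python3 chk.py 12 212
```

```text
sg 1 w [ 0.02 -0.14  0.06]
  sg -1 w [-1.7998e+02 -9.0000e-02 -2.1000e-01]
t 15.8 pos [548.7 206.3  32.5] j [ 0.64  0.49 -0.29  0.   -0.79 -0.64] w 22.8 F [ 0.1  0.2 -3. ]
d [ 0.0007 -0.0008  0.0057] w [ 0.02 -0.14  0.06]
axes in world [[0.001, -1.0, 0.001], [-0.002, 0.001, 1.0], [-1.0, -0.001, -0.002]]
side 0.97 [282.6, 177.9, 358.9, 225.5] (array([548.8096948 , 207.5605738 ,   1.56680927]), np.float64(0.0065322958456568575))
v 0.63 [285.0, 152.7, 295.1, 175.8] 209 [492. 352.] [492.2 352.6]
v 0.55 [328.2, 150.6, 339.6, 177.2] 88 [601. 372.] [600.1 362. ]
v 0.51 [314.9, 158.6, 324.8, 175.3] 150 [565. 345.] [564.7 344.2]
v 0.44 [300.5, 151.5, 307.4, 176.9] 54 [527. 360.] [526.5 355.9]
```

View pics/side12.png

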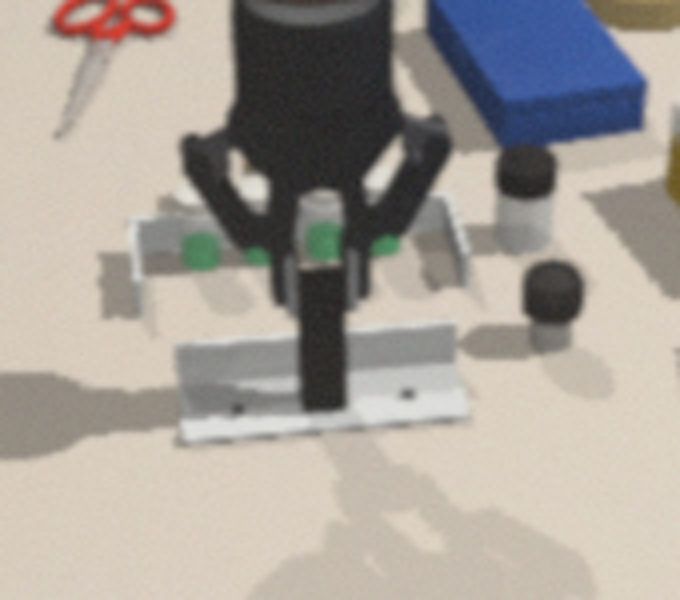

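Call:
arm_command --rows '[{"dx":0,"dy":0,"dz":-0.01,"wx":0,"wy":0,"wz":0,"gripper":1},{"dx":0,"dy":0,"dz":-0.03,"wx":0,"wy":0,"wz":0,"gripper":1},{"dx":0,"dy":0,"dz":-0.05,"wx":0,"wy":0,"wz":0,"gripper":1},{"dx":0,"dy":0,"dz":-0.07,"wx":0,"wy":0,"wz":0,"gripper":1},{"dx":0,"dy":0,"dz":-0.08,"wx":0,"wy":0,"wz":0,"gripper":1},{"dx":0,"dy":0,"dz":-0.08,"wx":0,"wy":0,"wz":0,"gripper":1},{"dx":0.0005,"dy":0,"dz":-0.08,"wx":0,"wy":0,"wz":0,"gripper":1},{"dx":0.001,"dy":0,"dz":-0.08,"wx":0,"wy":0,"wz":0,"gripper":1}]'

```text
clock: 16.75
position: [549.3, 127.9, 31.8]
ee_rot: [0.501, -0.5, -0.499, -0.5]
contact_force: [-0.1, -0.0, -3.0]
gripper_width: 23.1
```

```bash
python3 chk.py 13 312; python3 -c "
from mv import *
d=get_image('top')
cv2.imwrite('pics/top13.png',cv2.resize(d['img'][:,:,::-1][130:270,200:400],None,fx=4,fy=4,interpolation=2))
"
```

```text
sg 1 w [ 0.03 -0.1   0.13]
  sg -1 w [-1.7997e+02 -2.0000e-01 -1.5000e-01]
t 16.75 pos [549.3 127.9  31.8] j [ 0.52  0.46 -0.35  0.   -0.76 -0.52] w 23.1 F [-0.1 -0.  -3. ]
d [-2.000e-04 -1.000e-04  1.841e-01] w [ 0.03 -0.1   0.13]
axes in world [[0.002, -1.0, 0.0], [-0.002, 0.0, 1.0], [-1.0, -0.002, -0.002]]
v 0.63 [304.0, 170.1, 309.2, 176.6] 20 [525. 319.] [526.8 347.8]
v 0.55 [287.1, 155.5, 288.6, 174.9] 90 [493. 378.] [492.9 369.3]
```

View pics/side13.png

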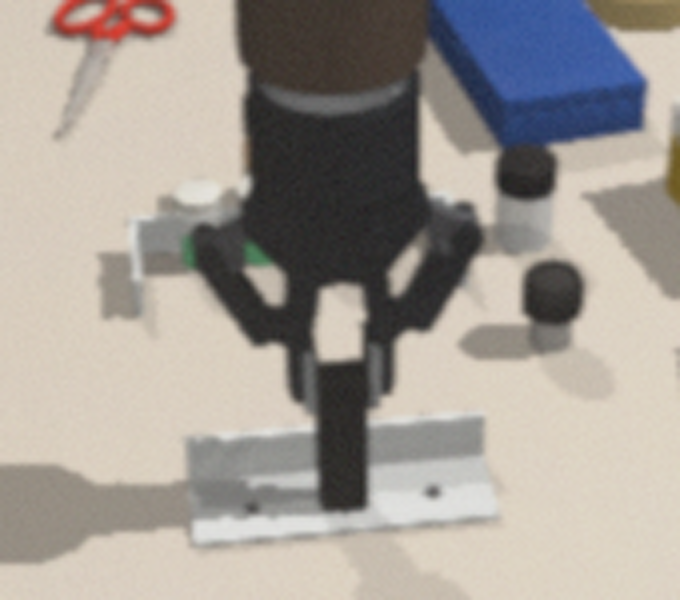

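View pics/top13.png

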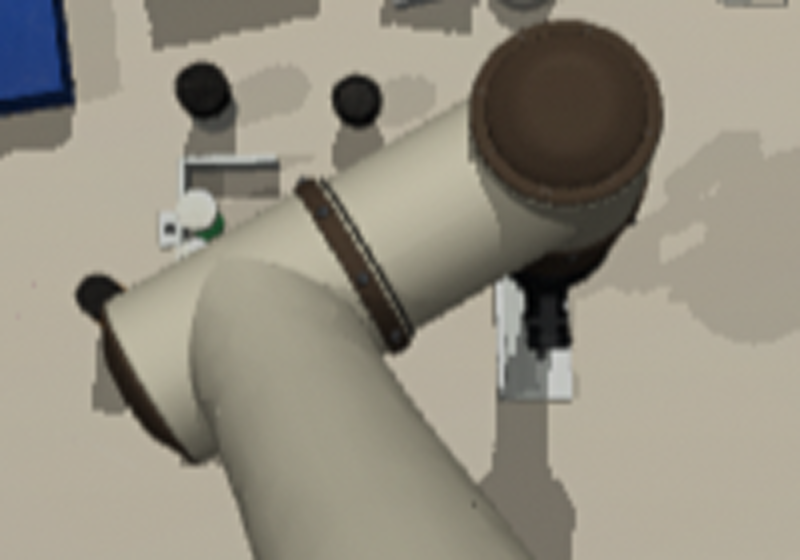

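Call:
arm_command --rows '[{"dx":0.0005,"dy":0,"dz":0,"wx":0,"wy":0,"wz":0,"gripper":1},{"dx":0.001,"dy":0,"dz":0,"wx":0,"wy":0,"wz":0,"gripper":1},{"dx":0.001,"dy":0,"dz":0,"wx":0,"wy":0,"wz":0,"gripper":1},{"dx":0.001,"dy":0,"dz":0,"wx":0,"wy":0,"wz":0,"gripper":0.2},{"dx":0.001,"dy":0,"dz":0,"wx":0,"wy":0,"wz":0,"gripper":-0.2},{"dx":0.001,"dy":0,"dz":0,"wx":0,"wy":0,"wz":0,"gripper":-0.2},{"dx":0.001,"dy":0,"dz":0,"wx":0,"wy":0,"wz":0,"gripper":-0.2},{"dx":0.001,"dy":0,"dz":0,"wx":0,"wy":0,"wz":0,"gripper":-0.2}]'

```text
clock: 17.75
position: [549.2, 127.9, 30.5]
ee_rot: [0.501, -0.5, -0.499, -0.5]
contact_force: [0.8, 0.2, 0.3]
gripper_width: 51.5
```

Call:
arm_command --rows '[{"dx":-0.01,"dy":0,"dz":0,"wx":0,"wy":0,"wz":0,"gripper":-0.2},{"dx":-0.03,"dy":0,"dz":0,"wx":0,"wy":0,"wz":0,"gripper":-0.2},{"dx":-0.06,"dy":0,"dz":0,"wx":0,"wy":0,"wz":0,"gripper":-0.2},{"dx":-0.1,"dy":0,"dz":0,"wx":0,"wy":0,"wz":0,"gripper":-0.2},{"dx":-0.14,"dy":0,"dz":-0.04,"wx":0,"wy":0,"wz":0,"gripper":-0.2},{"dx":-0.14,"dy":0,"dz":-0.09,"wx":0,"wy":0,"wz":0,"gripper":-0.2},{"dx":-0.14,"dy":0,"dz":-0.14,"wx":0,"wy":0,"wz":0,"gripper":-0.2},{"dx":-0.14,"dy":0,"dz":-0.19,"wx":0,"wy":0,"wz":0,"gripper":-0.2}]'

```text
clock: 18.55
position: [549.0, -58.4, 172.6]
ee_rot: [0.502, -0.499, -0.499, -0.5]
contact_force: [1.4, -0.5, -0.1]
gripper_width: 51.6
```

Call:
arm_command --rows '[{"dx":0,"dy":0.04,"dz":-0.05,"wx":0,"wy":0,"wz":0,"gripper":-0.2},{"dx":0,"dy":0.06,"dz":-0.1,"wx":0,"wy":0,"wz":0,"gripper":-0.2},{"dx":0,"dy":0.06,"dz":-0.15,"wx":0,"wy":0,"wz":0,"gripper":-0.2},{"dx":0,"dy":0.06,"dz":-0.2,"wx":0,"wy":0,"wz":0,"gripper":-0.2},{"dx":0,"dy":0.06,"dz":-0.25,"wx":0,"wy":0,"wz":0,"gripper":-0.2},{"dx":0,"dy":0.06,"dz":-0.28,"wx":0,"wy":0,"wz":0,"gripper":-0.2},{"dx":0,"dy":0.06,"dz":-0.28,"wx":0,"wy":0,"wz":0,"gripper":-0.2},{"dx":0,"dy":0.06,"dz":-0.28,"wx":0,"wy":0,"wz":0,"gripper":-0.2}]'

```text
clock: 19.35
position: [488.8, -339.5, 172.8]
ee_rot: [-0.501, 0.5, 0.498, 0.501]
contact_force: [0.2, 0.7, 0.2]
gripper_width: 51.4
```

```bash
python3 look.py
python3 - <<'E'
from mv import *
import pickle
print(arm.read_state()["clock"],arm.read_state()["position"])
D,M=pickle.load(open("l.pkl","rb"))
cv2.imwrite('pics/side14.png',cv2.resize(D['side']['img'][:,:,::-1][110:260,240:410],None,fx=4,fy=4,interpolation=2))
cv2.imwrite('pics/top14.png',cv2.resize(D['top']['img'][:,:,::-1][130:270,200:400],None,fx=4,fy=4,interpolation=2))
for l in M["side","vial_1"]:
    v,u=np.nonzero(l['mask']); b=back(D["side"],(u.mean(),v.mean()),24); print('v',fit('vial',[(D["side"],l['mask'])],*b[:2])[0].round(1))
for q in("objective_can","spare_eyepiece","oil_bottle"):
    m=M["top",q][0]["mask"]; v,u=np.nonzero(m); b=back(D["top"],(u.mean(),v.mean()),30)
    print(q,fit(q,[(D[n],M[n,q][0]["mask"]) for n in("side","top")],*b[:2]))
print(fit("straightedge",[(D[n],M[n,"straightedge"][0]["mask"]) for n in("side","top")],549,128,1.57))
E
```

```text
side objective_can 0.42 [371.5, 148.5, 381.4, 169.1] 145 [697. 369.]
side spare_eyepiece 0.57 [373.8, 176.4, 386.0, 197.6] 239 [683. 255.]
top vial_1 0.65 [242.1, 179.6, 257.5, 190.5] 117 [603. 358.]
top vial_1 0.6 [246.2, 216.1, 256.8, 229.5] 112 [496. 357.]
top straightedge 0.55 [324.4, 178.9, 345.9, 228.5] 926 [545. 133.]
top grip 0.71 [321.4, 175.2, 348.2, 231.8] 999 [544. 133.]
top bay 0.82 [237.4, 165.4, 272.9, 240.2] 360 [551. 355.]
top objective_can 0.48 [243.8, 143.9, 260.2, 163.4] 183 [687. 353.]
top spare_eyepiece 0.67 [282.9, 145.9, 291.7, 162.5] 132 [682. 251.]
top oil_bottle 0.73 [219.7, 199.6, 234.5, 215.1] 183 [542. 417.]
top oil_bottle 0.5 [246.4, 216.1, 254.5, 229.1] 113 [496. 357.]
20.15 [ 489.32133706 -338.47027486  172.75169192]
objective_can (array([688.87221039, 353.28128147]), np.float64(1.2437089999965973))
spare_eyepiece (array([681.7127025 , 250.68314946]), np.float64(0.3247917695674284))Traceback (most recent call last):
  File "<stdin>", line 11, in <module>
IndexError: list index out of range
```

View pics/side14.png

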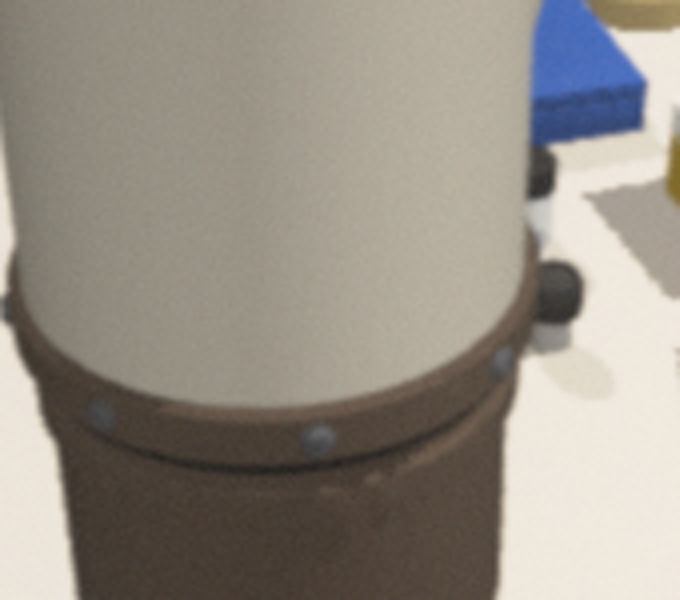

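View pics/top14.png

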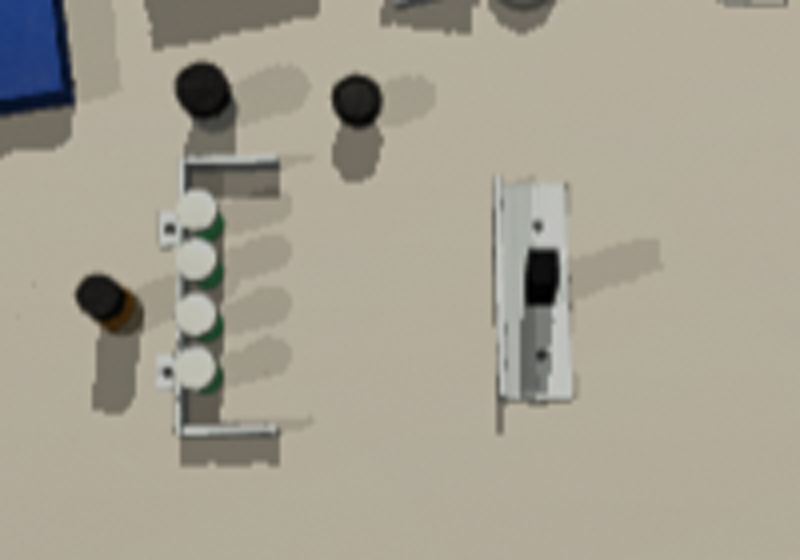

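Call:
arm_command --rows '[{"dx":0,"dy":0.04,"dz":0,"wx":0,"wy":0,"wz":0,"gripper":-0.2},{"dx":0,"dy":0.08,"dz":0,"wx":0,"wy":0,"wz":0,"gripper":-0.2},{"dx":0,"dy":0.12,"dz":0,"wx":0,"wy":0,"wz":0,"gripper":-0.2},{"dx":0,"dy":0.16,"dz":0,"wx":0,"wy":0,"wz":0,"gripper":-0.2},{"dx":0,"dy":0.19,"dz":0,"wx":0,"wy":0,"wz":0,"gripper":-0.2},{"dx":0,"dy":0.22,"dz":0,"wx":0,"wy":0,"wz":0,"gripper":-0.2},{"dx":0,"dy":0.22,"dz":0,"wx":0,"wy":0,"wz":0,"gripper":-0.2},{"dx":0,"dy":0.22,"dz":0,"wx":0,"wy":0,"wz":0,"gripper":-0.2}]'

```text
clock: 20.95
position: [269.2, -339.1, 172.3]
ee_rot: [0.502, -0.499, -0.498, -0.501]
contact_force: [0.4, -0.4, -1.2]
gripper_width: 51.1
```

```bash
python3 look.py
python3 - <<'E'
from mv import *
import pickle
print(arm.read_state()["clock"],arm.read_state()["position"])
D,M=pickle.load(open("l.pkl","rb"))
cv2.imwrite('pics/side15.png',cv2.resize(D['side']['img'][:,:,::-1][110:260,240:410],None,fx=4,fy=4,interpolation=2))
for l in M["side","vial_1"]:
    v,u=np.nonzero(l['mask']); b=back(D["side"],(u.mean(),v.mean()),24); print('v',fit('vial',[(D["side"],l['mask'])],*b[:2])[0].round(1))
for q in("objective_can","spare_eyepiece","oil_bottle"):
  try: 
    m=M["top",q][0]["mask"]; v,u=np.nonzero(m); b=back(D["top"],(u.mean(),v.mean()),30)
    print(q,fit(q,[(D[n],M[n,q][0]["mask"]) for n in("side","top")],*b[:2]))
  except IndexError: pass
print(fit("bay",[(D["top"],M["top","bay"][0]["mask"])],549,367,1.57))
E
```

```text
side vial_1 0.71 [282.7, 151.6, 294.7, 176.3] 262 [494. 368.]
side vial_1 0.68 [327.3, 155.5, 342.2, 176.3] 252 [600. 364.]
side vial_1 0.48 [316.5, 151.5, 327.4, 175.9] 214 [568. 368.]
side straightedge 0.69 [283.2, 199.4, 365.8, 247.1] 2272 [548. 133.]
side grip 0.91 [286.4, 198.2, 361.8, 245.8] 2265 [548. 132.]
side bay 0.76 [274.8, 157.3, 357.8, 185.8] 378 [561. 350.]
side spare_eyepiece 0.75 [370.9, 175.6, 386.7, 199.1] 294 [680. 257.]
top vial_1 0.57 [246.7, 216.0, 254.1, 227.7] 75 [496. 358.]
top vial_1 0.48 [243.3, 179.0, 257.5, 190.6] 111 [602. 356.]
top vial_1 0.48 [324.1, 177.1, 345.7, 233.3] 1024 [546. 133.]
top straightedge 0.77 [323.7, 176.8, 348.5, 229.0] 926 [543. 134.]
top grip 0.92 [319.7, 175.3, 344.4, 232.4] 974 [544. 133.]
top bay 0.77 [241.4, 168.9, 274.2, 240.1] 263 [568. 354.]
top objective_can 0.55 [243.3, 144.9, 261.4, 165.0] 257 [686. 353.]
top oil_bottle 0.76 [224.0, 199.6, 234.9, 214.0] 153 [543. 419.]
top oil_bottle 0.66 [323.2, 176.3, 342.4, 231.3] 990 [545. 133.]
21.75 [ 269.29781026 -338.7100381   171.80362454]
v [494.  358.1]
v [599.  356.3]
v [567.4 357.5]
(array([548.70954915, 371.36101028,   1.5657147 ]), np.float64(0.378969357750693))
```

View pics/side15.png

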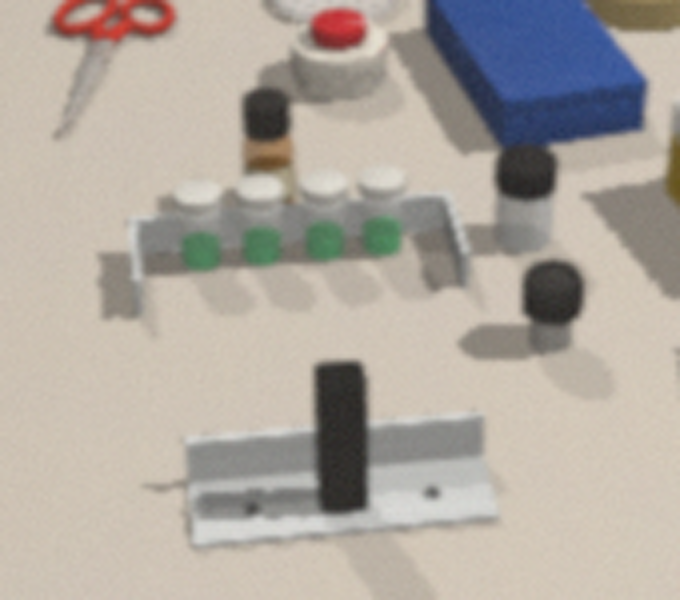

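```bash
python3 -c "
from bench import arm
print(arm.job_done(), arm.read_state()['clock'])"
```

```text
the job is handed in; nothing more can be done
the job is handed in; nothing more can be done
```

The job was handed in at about 21.8 s. All four vials stand upright in the bay against the rear fence. The straightedge stands on the bench about 150 mm in front of the bay mouth, with the arm clear of it.

**What I did:**
- My first grasp sat high on the grip, with the jaws reading 20.8 mm, so I opened, went 15 mm lower and grasped again. That read about 22.7 mm and held.
- I set the straightedge square to the bay and gathered the vials in a row about 50 mm before the mouth. I then pushed until the wrist force rose to about 9 N and the straightedge stopped moving, which I took as the vials reaching the fence.
- I drew it straight back out, set it down, released it and moved the arm away.

**Last checks:**
- **Vials:** both cameras show four upright vials in one straight row touching the rear fence. Fits to three of them put their centres at y = 356–358 mm. That agrees with the front face stopping at about 344 mm plus one vial radius.
- **Bystanders:** the canister, eyepiece and dropper bottle look upright and unmoved. The measurable positions matched the start to about 5 mm, which is roughly the measurement error. The networks missed some of them in some of the last pictures, so I did not get a clean final fit of all three.

**Disagreements:**
- In the side picture the fingertips looked about 25–35 mm higher than the reported tool height. I never found out why; the lower grasp was safe either way.
- The two cameras differed by about 4 mm on where the rear fence is, so I relied on the contact force instead.

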